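# Charge the setter trough and lay its keeper bars

### The arm

A 6-joint arm with a two-finger parallel gripper is mounted at the origin on the work surface. World frame = base frame: x ahead of the robot, y to its left, z up, the work surface at z = 0. Lengths are in mm, angles in rad, forces in N, time in s.
With the tool pointing down it reaches from about 300 to 875 mm from the base axis. Payload 6.4 kg.
Tool frame: the origin (TCP) lies between the finger pads; the fingertips stand ctrl.finger_overhang ahead of it and the grasp point (between the pads) lies 2 mm behind it (ctrl.finger_overhang is the distance from the TCP to the fingertips, in mm); z points along the fingers, y is the line along which they close (so a half turn about z gives the same grasp; the last joint's range is limited). The gripper opens to 85 mm and grips with 20 to 120 N. Pads are 22 mm wide; open, the fingers measure 114 mm over their backs; the gripper's body (76 mm by 85 mm) begins 54 mm behind the grasp point. The pads swing forward as they close: fully open they stand 13 mm farther back than shut.
Start: joints at [0.977, 0.181, 1.607, -0, 1.354, -0.206], TCP at [217.428, 532.322, 223.788] pointing down, gripper open.
Joint ranges: [-2.99, 2.99], [-0.89, 2.07], [0.3, 2.58], [-1.14, 4.28], [0, 2.63], [-3.12, 3.12]. Speed limits (rad/s): [2.57, 2.57, 3.01, 3.14, 3.14, 3.14].

### API

Orientations are given as a unit quaternion [x, y, z, w].
In Python, from cell import ctrl gives the robot as it stands.
- The arm moves only by the tool carry_out, never from a script. Its argument "deltas" is text: rows parted by semicolons, each of 5 numbers parted by spaces: the shift along the tool's x, y, z in mm, then the turn about the tool's z in degrees, then the opening, from 0 (shut) to 1 (fully open). A call has exactly 10 rows; each row shifts and turns the commanded pose from where the row before left it, along the tool's axes as they then stand; what a row does not reach is not made up. A row lasts 1/12 s, in which the tool goes at most 41.7 mm and 7.16 degrees, less where a joint would pass 70% of its speed; a pose out of reach is approached as far as the arm can. A call is refused whole if a number of a shift passes 41.7 or a number of a turn 7.16, either way. A call with a gripper value outside its range is refused whole. The fingers move at their own pace and stop on an object; "squeeze" is the grip in N (left out, the last holds). Time passes only in rows, so rows that do not move let the fingers close, or fill a call up. It gives the time, the measured TCP pose, the force, the opening and the grip force at its end, in the units of the state.
- ctrl.get_state(): the state, without advancing time (a new reading comes with each control period).
- ctrl.get_image(name): name is "scene" or "top" or "wrist"; returns a dict with "color" (384x512x3 uint8, red, green, blue), "range_z" (384x512 float32, mm along the optical axis (not along the pixel's ray), 0 where there is no reading), "K" (3x3 intrinsics, pixels), "k1" (the pictures are not rectified: a ray, as slopes to the right and down, at radius r is drawn at 1 + k1 r^2 times it, then the intrinsics apply), "pose" (4x4, takes a point from camera to world coordinates). Camera axes: x right, y down, z forward; pixel columns grow to the right and rows downward; lengths in mm; the calibration is good to about 2 mm. A picture is of the moment at which its call begins.
- ctrl.close_job(): hands the job in; it is judged then, once.
The state is a dict: "time_s": time; "q": joint angles; "qvel": joint speeds; "tau": joint torques, N m; "position": TCP position; "orientation": TCP orientation; "ft_force": force on the tool from outside, world axes, zero at the start; "torque": the same for the moment, N m; "opening": finger opening in mm; "grip_force": force on a finger pad.
Only numpy, scipy, OpenCV 4.12 (cv2) and the standard library are available. Lean on these libraries where they do the work, as an engineer would, in place of code of your own. Each camera call takes 0.05 s, during which the arm holds its last target. There are 200 camera calls.

### The job

Tip every loose octagonal setter lying on the bench lengthwise into the sloping V-trough, so that they slide down its fold and lie in one closed row against the stop plate at its low end. Only when all of them are in, lay the two keeper bars, tabs upwards, across the trough, one on each pair of posts, centred and fully down in the saddles. Leave the tin of eyelets and the brass die where they are.

Things in the scene. Friction and masses are not known exactly. Their poses are not given: they have to be found in the camera images.
- trough: sloping feed trough, fixed: 90-degree V of polished steel angle on a timber riser (52 mm wide, 277 mm long) with two pairs of dark steel saddle posts, each post 42 (x) by 44 (y) mm, centred 49 mm to either side of the fold: the low pair at x = -88 mm, the high pair at x = +7 mm. Origin on the bench under its middle; x runs level from the low (stop) end to the high (mouth) end, z up
- vee: the V itself. Origin on the fold at the stop plate, 45 mm above the bench; x runs up the fold (30 degrees) to the mouth, y across, z square to the fold, up. Fold 320 mm long; walls at 45 degrees, rims 23 mm above the fold; stop plate at x = 0, 32 mm high. Slippery (friction about 0.2): a setter let go in it slides down; lying in it, its axis is 12.7 mm above the fold
- mouth (a point): the upper end of the fold, about 205 mm above the bench; the V is open at this end, with free air beyond
- rest_low (a point): midway between the saddles of the low pair of posts (nearer the stop), at their floors' height: 115 mm above the bench, 14 mm above the V's rims, clear of the setters. A bar's origin belongs here, the bar square across the trough. Each saddle has 5 mm cheeks, 14 mm high, 32 mm apart inside, and is open along the bar
- rest_high (a point): the same for the high pair of posts (nearer the mouth), saddle floors 170 mm above the bench
- bar0: keeper bar: flat dark steel bar 170 x 24 x 10 mm, 0.3 kg, with an upright wooden tab on top at its middle (34 mm along the bar, 12 mm thick across it, 28 mm high). Origin at the centre of its underside; x along the bar, z up through the tab. The two bars are alike; either fits either pair of posts.
- bar1: keeper bar: flat dark steel bar 170 x 24 x 10 mm, 0.3 kg, with an upright wooden tab on top at its middle (34 mm along the bar, 12 mm thick across it, 28 mm high). Origin at the centre of its underside; x along the bar, z up through the tab. The two bars are alike; either fits either pair of posts.
- tin: squat tin of copper eyelets, 90 mm across, 46 mm high; bystander, leave alone
- die: brass setting die, round, 60 mm across the foot, 46 mm high; bystander, leave alone
- setter0: press setter: plain steel bar of octagonal section, 18 mm across the flats, 60 mm long, about 0.12 kg, with a dark knurled band round its middle; both ends alike. Origin at its centre (9 mm above the bench when lying); x along its axis. Between three and five setters are present; the others are absent from the start.
- setter1: press setter: plain steel bar of octagonal section, 18 mm across the flats, 60 mm long, about 0.12 kg, with a dark knurled band round its middle; both ends alike. Origin at its centre (9 mm above the bench when lying); x along its axis. Between three and five setters are present; the others are absent from the start.
- setter2: press setter: plain steel bar of octagonal section, 18 mm across the flats, 60 mm long, about 0.12 kg, with a dark knurled band round its middle; both ends alike. Origin at its centre (9 mm above the bench when lying); x along its axis. Between three and five setters are present; the others are absent from the start.
- setter3: press setter: plain steel bar of octagonal section, 18 mm across the flats, 60 mm long, about 0.12 kg, with a dark knurled band round its middle; both ends alike. Origin at its centre (9 mm above the bench when lying); x along its axis. Between three and five setters are present; the others are absent from the start.
- setter4: press setter: plain steel bar of octagonal section, 18 mm across the flats, 60 mm long, about 0.12 kg, with a dark knurled band round its middle; both ends alike. Origin at its centre (9 mm above the bench when lying); x along its axis. Between three and five setters are present; the others are absent from the start.

How it is judged (in metres and radians):
On the way, in this order (a step that is already met when the one before it is completed fails the run):
1. every setter lies in the fold, in one closed row against the stop (y of setter0 in the frame of vee between -0.004 and 0.004 m and z of setter0 in the frame of vee between 0.0095 and 0.016 m and angle between the x axis of each of setter0, setter1, setter2, setter3, setter4 and the x axis of vee, either way round below 0.08 rad and (x of setter0 in the frame of vee between 0.024 and 0.036 m or x of setter0 in the frame of vee between 0.084 and 0.096 m or x of setter0 in the frame of vee between 0.144 and 0.156 m or x of setter0 in the frame of vee between 0.204 and 0.216 m or x of setter0 in the frame of vee between 0.264 and 0.276 m) and y of setter1 in the frame of vee between -0.004 and 0.004 m and z of setter1 in the frame of vee between 0.0095 and 0.016 m and (x of setter1 in the frame of vee between 0.024 and 0.036 m or x of setter1 in the frame of vee between 0.084 and 0.096 m or x of setter1 in the frame of vee between 0.144 and 0.156 m or x of setter1 in the frame of vee between 0.204 and 0.216 m or x of setter1 in the frame of vee between 0.264 and 0.276 m) and y of setter2 in the frame of vee between -0.004 and 0.004 m and z of setter2 in the frame of vee between 0.0095 and 0.016 m and (x of setter2 in the frame of vee between 0.024 and 0.036 m or x of setter2 in the frame of vee between 0.084 and 0.096 m or x of setter2 in the frame of vee between 0.144 and 0.156 m or x of setter2 in the frame of vee between 0.204 and 0.216 m or x of setter2 in the frame of vee between 0.264 and 0.276 m) and y of setter3 in the frame of vee between -0.004 and 0.004 m and z of setter3 in the frame of vee between 0.0095 and 0.016 m and (x of setter3 in the frame of vee between 0.024 and 0.036 m or x of setter3 in the frame of vee between 0.084 and 0.096 m or x of setter3 in the frame of vee between 0.144 and 0.156 m or x of setter3 in the frame of vee between 0.204 and 0.216 m or x of setter3 in the frame of vee between 0.264 and 0.276 m) and y of setter4 in the frame of vee between -0.004 and 0.004 m and z of setter4 in the frame of vee between 0.0095 and 0.016 m and (x of setter4 in the frame of vee between 0.024 and 0.036 m or x of setter4 in the frame of vee between 0.084 and 0.096 m or x of setter4 in the frame of vee between 0.144 and 0.156 m or x of setter4 in the frame of vee between 0.204 and 0.216 m or x of setter4 in the frame of vee between 0.264 and 0.276 m) and (x of setter0 in the frame of vee between 0.024 and 0.036 m or x of setter1 in the frame of vee between 0.024 and 0.036 m or x of setter2 in the frame of vee between 0.024 and 0.036 m or x of setter3 in the frame of vee between 0.024 and 0.036 m or x of setter4 in the frame of vee between 0.024 and 0.036 m) and (x of setter0 in the frame of vee between 0.084 and 0.096 m or x of setter1 in the frame of vee between 0.084 and 0.096 m or x of setter2 in the frame of vee between 0.084 and 0.096 m or x of setter3 in the frame of vee between 0.084 and 0.096 m or x of setter4 in the frame of vee between 0.084 and 0.096 m) and (x of setter0 in the frame of vee between 0.144 and 0.156 m or x of setter1 in the frame of vee between 0.144 and 0.156 m or x of setter2 in the frame of vee between 0.144 and 0.156 m or x of setter3 in the frame of vee between 0.144 and 0.156 m or x of setter4 in the frame of vee between 0.144 and 0.156 m) and (x of setter0 in the frame of vee between 0.204 and 0.216 m or x of setter1 in the frame of vee between 0.204 and 0.216 m or x of setter2 in the frame of vee between 0.204 and 0.216 m or x of setter3 in the frame of vee between 0.204 and 0.216 m or x of setter4 in the frame of vee between 0.204 and 0.216 m or x of each of setter0, setter1, setter2, setter3, setter4 in the frame of vee below 0.234 m)), for 0.2 s.
2. then a keeper bar lies across the trough in both saddles of a pair of posts (((horizontal distance between bar0 and rest_low below 0.014 m and z of bar0 in the frame of rest_low between -0.004 and 0.004 m and angle between the x axis of bar0 and the y axis of trough, either way round below 0.1 rad and angle between bar0's own z axis and vertical below 0.06 rad) or (horizontal distance between bar0 and rest_high below 0.014 m and z of bar0 in the frame of rest_high between -0.004 and 0.004 m and angle between the x axis of bar0 and the y axis of trough, either way round below 0.1 rad and angle between bar0's own z axis and vertical below 0.06 rad) or (horizontal distance between bar1 and rest_low below 0.014 m and z of bar1 in the frame of rest_low between -0.004 and 0.004 m and angle between the x axis of bar1 and the y axis of trough, either way round below 0.1 rad and angle between bar1's own z axis and vertical below 0.06 rad) or (horizontal distance between bar1 and rest_high below 0.014 m and z of bar1 in the frame of rest_high between -0.004 and 0.004 m and angle between the x axis of bar1 and the y axis of trough, either way round below 0.1 rad and angle between bar1's own z axis and vertical below 0.06 rad))), for 0.2 s.
3. both keeper bars lie so, one on each pair of posts (((horizontal distance between bar0 and rest_low below 0.014 m and z of bar0 in the frame of rest_low between -0.004 and 0.004 m and angle between the x axis of bar0 and the y axis of trough, either way round below 0.1 rad and angle between bar0's own z axis and vertical below 0.06 rad) or (horizontal distance between bar1 and rest_low below 0.014 m and z of bar1 in the frame of rest_low between -0.004 and 0.004 m and angle between the x axis of bar1 and the y axis of trough, either way round below 0.1 rad and angle between bar1's own z axis and vertical below 0.06 rad)) and ((horizontal distance between bar0 and rest_high below 0.014 m and z of bar0 in the frame of rest_high between -0.004 and 0.004 m and angle between the x axis of bar0 and the y axis of trough, either way round below 0.1 rad and angle between bar0's own z axis and vertical below 0.06 rad) or (horizontal distance between bar1 and rest_high below 0.014 m and z of bar1 in the frame of rest_high between -0.004 and 0.004 m and angle between the x axis of bar1 and the y axis of trough, either way round below 0.1 rad and angle between bar1's own z axis and vertical below 0.06 rad))), for 0.2 s.
At the end, for the whole second after the job is handed in: Every setter lies along the fold (4 mm sideways, 0.08 rad) in a closed row from the stop (each within 6 mm of its place); a keeper bar lies level, tab up, on the saddle floors of each pair of posts (middle within 14 mm, 4 mm in height, 0.1 rad of square); all at rest (all of step 1 and all of step 3 and linear speed of each of setter0, setter1, setter2, setter3, setter4, bar0, bar1 below 0.02 m/s); the robot touches nothing.
It fails at once if the tin of eyelets is pushed more than 30 mm (distance of tin from where it was at the start of the episode above 0.03 m).
It fails at once if the brass die is pushed more than 30 mm (distance of die from where it was at the start of the episode above 0.03 m).
Of setter0, setter1, setter2, setter3, setter4 only 3 to 5 are there at a start; the rules pass over those that are not, and their reading is None.
At some moment in a run one of setter0, setter1, setter2, setter3, setter4 may be knocked a few centimetres aside while the robot is not near it.
It also fails if it takes over 210 s, if anything falls off the work surface, if the arm or the gripper's body presses on something with over 40 N, if the wrist force passes 120 N, or if a joint passes its speed limit or range.

## Working session

There is one attempt and no reset: what is moved stays moved. The work goes in short steps, Python scripts to look and compute and a tool call to move; the robot and the scene stay as the last step left them, time stands still between calls to the robot, and variables do not carry over. Pictures are saved under pics/ and viewed, at most 17 in all, crops included, and the job is handed in when it is done.

Besides the shell and the picture viewer there is one more tool, called after "Emit:" as a command line: name --argument value ..., lists and objects as JSON in quotes. carry_out: Moves the arm, as the interface text tells. Its arguments: {"type":"object","properties":{"deltas":{"type":"string"},"squeeze":{"type":"number"}},"required":["deltas"]}

```bash
ls; mkdir -p pics; cat > h.py <<'E'
import numpy as np, cv2
from cell import ctrl
def grab(n,name=None):
    d=ctrl.get_image(n)
    if name: cv2.imwrite('pics/'+name,d['color'][:,:,::-1])
    return d
def ray(d,uv):
    K=d['K'];uv=np.atleast_2d(np.array(uv,float))
    p=np.c_[(uv[:,0]-K[0,2])/K[0,0],(uv[:,1]-K[1,2])/K[1,1]];s=p.copy()
    for _ in range(20): s=p/(1+d['k1']*(s**2).sum(1,keepdims=True))
    return s
def onplane(d,uv,z):
    s=ray(d,uv);P=np.array(d['pose']);v=np.c_[s,np.ones(len(s))]@P[:3,:3].T
    o=P[:3,3];return o+v*((z-o[2])/v[:,2])[:,None]
def cloud(d):
    h,w=d['range_z'].shape;u,v=np.meshgrid(np.arange(w),np.arange(h))
    s=ray(d,np.c_[u.ravel(),v.ravel()]);z=d['range_z'].ravel()[:,None]
    P=np.array(d['pose']);return (np.c_[s*z,z]@P[:3,:3].T+P[:3,3]).reshape(h,w,3)
E
python3 - <<'E'
from h import *
a=grab('top','top0.png');b=grab('scene','scene0.png')
for d in(a,b): print(np.round(d['pose'],3),d['K'],d['k1'])
print(ctrl.finger_overhang,ctrl.get_state())
E
```

```text
pics
[[-4.400000e-02 -9.750000e-01  2.170000e-01  2.301230e+02]
 [-9.990000e-01  4.400000e-02 -7.000000e-03  6.014000e+00]
 [-2.000000e-03 -2.170000e-01 -9.760000e-01  1.436315e+03]
 [ 0.000000e+00  0.000000e+00  0.000000e+00  1.000000e+00]] [[444.25663462   0.         250.49949185]
 [  0.         444.25663462 194.73498077]
 [  0.           0.           1.        ]] -0.01702054326072505
[[-4.190000e-01  5.980000e-01 -6.830000e-01  1.324275e+03]
 [ 9.080000e-01  2.680000e-01 -3.230000e-01  3.721300e+02]
 [-1.000000e-02 -7.550000e-01 -6.560000e-01  9.206510e+02]
 [ 0.000000e+00  0.000000e+00  0.000000e+00  1.000000e+00]] [[360.01942744   0.         261.2457158 ]
 [  0.         360.01942744 193.72665763]
 [  0.           0.           1.        ]] -0.08281375891639298
17.0 {'time_s': 0.1, 'q': array([ 9.76703376e-01,  1.81470485e-01,  1.60789458e+00, -3.15981772e-06,
        1.35380030e+00, -2.06329554e-01]), 'qvel': array([-0.00170816, -0.00175291, -0.00131798,  0.00119373, -0.00185326,
        0.00089831]), 'tau': array([ 3.77252545e-04, -4.45873654e+01, -3.52238703e+01, -3.72391369e-04,
        4.01185127e-03, -1.92421362e-05]), 'position': array([217.13191102, 531.88542416, 222.97864256]), 'orientation': array([ 1.92668912e-01,  9.81263508e-01, -7.24815467e-04, -3.04952624e-04]), 'ft_force': array([ 0.40989078,  0.17606194, -0.9784652 ]), 'torque': array([0.0354003 , 0.05809405, 0.0151907 ]), 'grip_force': 0.0, 'opening': 85.41252758294304}
```

View pics/top0.png

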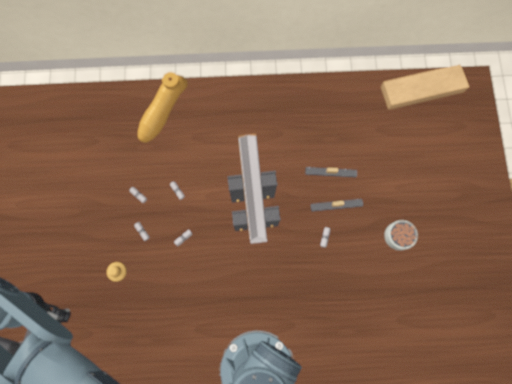

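View pics/scene0.png

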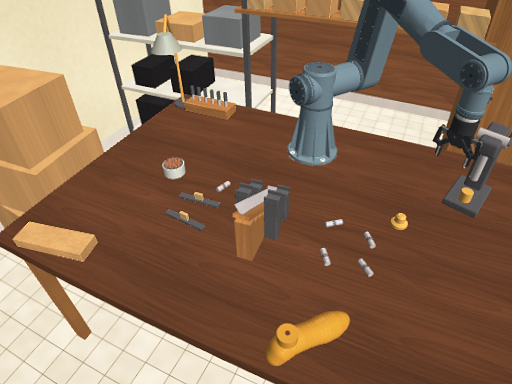

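Top view shows five setters: four on the left at (138,195), (177,190), (141,231) and (183,238), and one on the right at (325,237). The bars are at (331,172) and (337,205). The trough runs from its mouth at (248,135) to the stop at (258,242), with the die at (116,271) and the tin at (401,235). The scene view agrees.

```bash
cat >> h.py <<'E'
def blobs(mask,lo,hi):
    n,l,s,c=cv2.connectedComponentsWithStats(mask.astype(np.uint8))
    return [l==i for i in range(1,n) if lo<=s[i,4]<=hi]
def axis(P):
    c,(w,h),a=cv2.minAreaRect(P[:,:2].astype(np.float32))
    b=cv2.boxPoints((c,(w,h),a));e1=b[1]-b[0];e2=b[2]-b[1]
    e=e1 if np.hypot(*e1)>np.hypot(*e2) else e2
    return np.array(c),np.degrees(np.arctan2(e[1],e[0]))%180,max(w,h),min(w,h)
E
python3 - <<'E'
from h import *
d=grab('top');C=cloud(d);hsv=cv2.cvtColor(d['color'],cv2.COLOR_RGB2HSV)
v,u=np.mgrid[:384,:512]
roi=(v>110)&(v<290)&(u>90)&(u<430)
white=roi&(hsv[...,2]>120)&(hsv[...,1]<60)
white=cv2.morphologyEx(white.astype(np.uint8),cv2.MORPH_CLOSE,np.ones((5,5)))
def show(m,z):
    p=np.argwhere(m)[:,::-1]; P=onplane(d,p,z)
    c,a,L,W=axis(P);print(p.mean(0).round(1),m.sum(),'c',c.round(1),'ang %.1f L %.1f W %.1f'%(a,L,W),'z',np.median(C[m][:,2]).round(1), np.percentile(C[m][:,2],[5,95]).round(1))
print('white');[show(m,14) for m in blobs(white,15,3000)]
dark=roi&(hsv[...,1]<90)&(hsv[...,2]<110)&(hsv[...,2]>30)
print('dark');[show(m,10) for m in blobs(cv2.morphologyEx(dark.astype(np.uint8),cv2.MORPH_CLOSE,np.ones((5,5))),60,3000)]
# trough cloud
Q=C[(C[...,2]>60)&roi&(d['range_z']>0)]
print(len(Q),Q.min(0),Q.max(0))
t=roi&white.astype(bool)&(C[...,2]>40)
P=C[t];print('V cloud',len(P))
c,a,L,W=axis(P);print(c,a,L,W)
k=np.polyfit(P[:,0],P[:,2],1);print('slope',k)
for x0 in range(int(P[:,0].min()),int(P[:,0].max()),20):
    s=P[(P[:,0]>=x0)&(P[:,0]<x0+20)];print(x0,len(s),s[:,1].mean().round(1),s[:,1].min().round(1),s[:,1].max().round(1),s[:,2].min().round(1),s[:,2].max().round(1))
post=roi&(dark)&(C[...,2]>100)
for m in blobs(post,15,3000): print('post',C[m].mean(0).round(1),C[m].min(0).round(1),C[m].max(0).round(1))
E
```

```text
white
[252.3 188.7] 1982 c [570.1  -4.9] ang 3.3 L 365.7 W 75.5 z 134.2 [ 56.6 209.6]
[330.2 172. ] 20 c [ 611.8 -275.2] ang 73.9 L 44.7 W 16.1 z 12.3 [ 6.1 17.3]
[176.6 189.9] 123 c [573.1 237.6] ang 33.2 L 68.0 W 20.9 z 16.0 [-0.4 22.7]
[137.4 194.3] 131 c [563.4 366.5] ang 47.0 L 68.0 W 21.7 z 16.1 [-1.3 22.1]
[398.8 235.3] 438 c [ 393.6 -481.4] ang 87.4 L 107.5 W 93.8 z 45.8 [ 0.7 53.8]
[141.1 230.8] 133 c [442.2 353.5] ang 33.0 L 66.4 W 22.0 z 17.0 [-0.1 23.3]
[324.7 236.8] 135 c [ 397.5 -237.1] ang 161.6 L 66.2 W 21.7 z 16.7 [-0.6 22.5]
[182.5 237.3] 136 c [415.5 219.4] ang 127.0 L 65.4 W 23.0 z 16.3 [-0.3 23.7]
dark
[268.6 186.5] 250 c [577.5 -67.1] ang 0.4 L 87.4 W 49.1 z 145.6 [ 22.7 185.8]
[330.7 174.9] 74 c [ 602.9 -274.7] ang 84.3 L 159.4 W 7.4 z 6.3 [ 0.2 15.4]
[236.6 194.4] 185 c [549.5  41.6] ang 4.8 L 46.8 W 45.8 z 110.9 [ 14.1 184.7]
[333.5 208.1] 83 c [ 490.6 -280.1] ang 92.7 L 161.3 W 6.9 z 9.4 [-2.6 15.3]
[272.6 218.3] 146 c [470.5 -71.4] ang 4.6 L 62.9 W 48.1 z 110.2 [ 14.4 132.4]
[240.2 226.5] 88 c [442.7  33.9] ang 93.2 L 45.1 W 20.8 z 74.2 [ 12.3 129.7]
3107 [ 378.03035319 -509.20564294   60.022741  ] [834.7423818  326.45342677 225.8403667 ]
V cloud 2217
[ 508.31188965 -211.62496948] 103.41172 552.4569091796875 440.2427062988281
slope [0.24294764 8.62024914]
230 15 6.0 6.0 6.0 1436.3 1436.3<stdin>:21: RuntimeWarning: Mean of empty slice.
  ret = ret.dtype.type(ret / rcount)
Traceback (most recent call last):
ValueError: zero-size array to reduction operation minimum which has no identity
```

```bash
python3 - <<'E'
from h import *
d=grab('top');C=cloud(d);hsv=cv2.cvtColor(d['color'],cv2.COLOR_RGB2HSV)
v,u=np.mgrid[:384,:512]
t=(u>232)&(u<275)&(v>125)&(v<250)&(hsv[...,2]>115)&(hsv[...,1]<60)&(d['range_z']>0)&(C[...,2]>35)
P=C[t]
for x0 in range(360,760,20):
    s=P[(P[:,0]>=x0)&(P[:,0]<x0+20)]
    if len(s)>3: print(x0,len(s),(s[:,1].min()/2+s[:,1].max()/2).round(1),s[:,1].min().round(1),s[:,1].max().round(1),s[:,2].min().round(1),s[:,2].max().round(1))
c,a,L,W=axis(P[P[:,0]>0]);print(c,a,L,W)
dk=(u>222)&(u<285)&(v>165)&(v<235)&(hsv[...,1]<90)&(hsv[...,2]<110)&(d['range_z']>0)
for lo,hi in((105,140),(160,200)):
    for m in blobs(dk&(C[...,2]>lo)&(C[...,2]<hi),15,900): print(lo,m.sum(),C[m].mean(0).round(1),C[m].min(0).round(1),C[m].max(0).round(1))
w=grab('wrist','w0.png');print(np.round(w['pose'],3),w['K'])
big=cv2.resize(d['color'][110:260,215:350,::-1],None,fx=4,fy=4,interpolation=cv2.INTER_CUBIC);cv2.imwrite('pics/t1.png',big)
E
```

```text
380 71 -21.2 -46.2 3.7 56.9 78.7
400 114 -18.9 -43.8 6.0 45.8 85.0
420 127 3.2 -45.7 52.0 45.9 135.0
440 216 -9.6 -71.7 52.4 63.2 123.7
460 182 -10.5 -72.6 51.7 36.0 134.4
480 123 -18.2 -48.4 12.0 61.8 129.5
500 130 -12.0 -37.8 13.9 80.5 139.5
520 146 -0.1 -41.0 40.8 40.0 189.1
540 154 -12.3 -71.1 46.5 64.7 176.2
560 150 -14.9 -69.1 39.3 88.4 191.0
580 135 -6.2 -31.9 19.6 106.4 186.8
600 137 -4.4 -30.0 21.3 127.2 197.9
620 138 -2.5 -27.9 23.0 49.5 210.2
640 138 -1.9 -28.1 24.2 72.4 222.1
660 114 -0.2 -26.3 25.9 94.4 224.6
680 7 -8.1 -15.5 -0.8 196.6 210.4
[534.37609863 -14.77992249] 176.40099 301.4277648925781 123.82006072998047
105 37 [534.9 -59.4 124. ] [532.6 -79.7 106.1] [537.4 -39.1 140. ]
105 37 [527.6  38.7 123.2] [526.   18.6 105.1] [529.7  58.9 140. ]
105 34 [476.8 -64.5 122.3] [473.8 -85.  111.5] [479.4 -44.9 136.5]
105 25 [469.5  35.3 120.5] [465.6  18.  111.7] [471.7  51.3 130.8]
105 25 [440.8 -66.  121.7] [439.2 -85.8 105.7] [443.4 -46.4 132.5]
105 26 [433.1  31.7 122. ] [431.3  13.5 106.5] [435.6  52.5 134.5]
160 44 [571.2 -57.3 176.8] [568.3 -78.4 167.5] [575.  -36.7 192.2]
160 43 [563.6  41.6 176. ] [557.2  22.3 166.3] [566.6  60.4 188.3]
160 49 [536.6 -60.4 175.5] [532.6 -80.5 160.2] [553.2 -37.7 190.4]
160 35 [527.8  39.6 175.3] [525.2  20.5 160.1] [530.   59.4 191.2]
[[ 3.78000e-01  8.89000e-01  2.59000e-01  1.51814e+02]
 [ 9.26000e-01 -3.63000e-01 -1.07000e-01  5.59250e+02]
 [-1.00000e-03  2.80000e-01 -9.60000e-01  3.73859e+02]
 [ 0.00000e+00  0.00000e+00  0.00000e+00  1.00000e+00]] [[303.00444639   0.         253.60700737]
 [  0.         303.00444639 189.15713873]
 [  0.           0.           1.        ]]
```

View pics/t1.png

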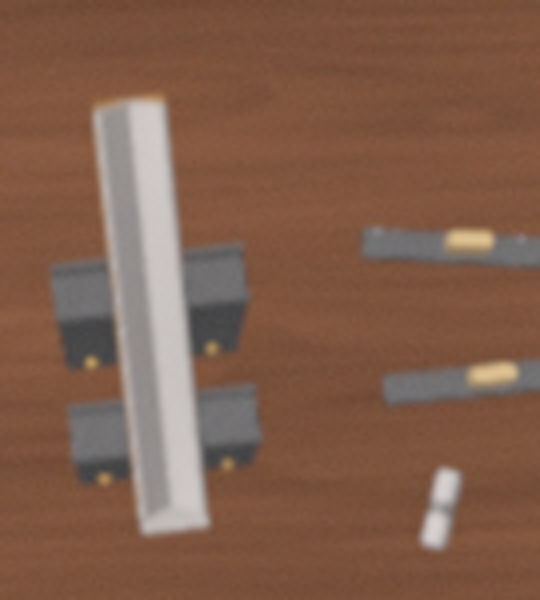

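View pics/w0.png

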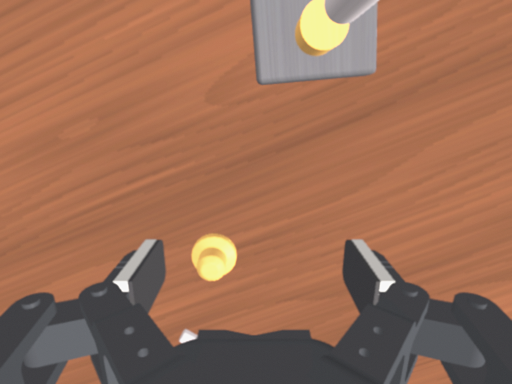

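Close-up: the mouth is at (130,100) and the stop plate at (175,520), with post pairs at rows 250-360 and 390-480. The wrist view shows the die at (213,257) and part of a setter at (188,336).

Combining the post faces and V edges gives a trough yaw of about 4.5° and a mouth at (683.5, 1.3, 205). rest_high comes out at (552.3, -9) and rest_low at (457.6, -15.7). These are 95 mm apart, as the task says.

```bash
cat >> h.py <<'E'
def setters(d):
    hsv=cv2.cvtColor(d['color'],cv2.COLOR_RGB2HSV);v,u=np.mgrid[:384,:512]
    m=(v>110)&(v<290)&(u>90)&(u<430)&(hsv[...,2]>120)&(hsv[...,1]<60)
    m=cv2.morphologyEx(m.astype(np.uint8),cv2.MORPH_CLOSE,np.ones((5,5)))
    r=[]
    for b in blobs(m,60,220):
        c,a,L,W=axis(onplane(d,np.argwhere(b)[:,::-1],11))
        if 50<L<80 and W<30: r.append((c,a,L,W))
    return r
def plan(x,y,z,u):
    "deltas to TCP x,y,z with tool x at world angle u deg: turn, and shift in the turned axes"
    s=ctrl.get_state();p=s['position'];q=s['orientation']
    R=np.array([1-2*(q[1]**2+q[2]**2),2*(q[0]*q[1]+q[2]*q[3])])
    now=np.degrees(np.arctan2(R[1],R[0]));t=-((u-now+180)%360-180);k=np.radians(u)
    dx,dy=x-p[0],y-p[1]
    print('t %.2f pos %s ang %.1f F %s open %.1f | turn %.1f shift x %.1f y %.1f z %.1f'%(s['time_s'],p.round(1),now,s['ft_force'].round(1),s['opening'],t,dx*np.cos(k)+dy*np.sin(k),dx*np.sin(k)-dy*np.cos(k),p[2]-z))
def pick(i,z,s=22):
    d=grab('top');S=setters(d)
    for j,(c,a,L,W) in enumerate(S): print(j,c.round(1),'%.1f %.1f %.1f'%(a,L,W))
    c,a,_,_=S[i];u=a if a>94.5 else a+180;k=np.radians(u)
    plan(c[0]-s*np.cos(k),c[1]-s*np.sin(k),z,u)
F=np.array([np.cos(np.radians(4.5)),np.sin(np.radians(4.5))]);M=np.array([683.5,1.3])
def place(z,off=11): plan(*(M+off*F),z,184.5)
E
python3 -c "
from h import *
pick(0,20)"
```

```text
0 [573.9 238.1] 33.2 68.1 21.0
1 [564.1 367.3] 47.0 68.2 21.7
2 [442.3 354. ] 33.0 67.4 22.0
3 [ 397.8 -237.6] 161.6 66.3 21.7
4 [416.  220.9] 128.9 63.8 23.1
t 0.30 pos [217.3 532.2 223.5] ang 157.8 F [-0.3 -0.7  0.7] open 85.6 | turn -55.5 shift x -159.0 y -441.4 z 203.5
```

Emit:
carry_out --deltas "0 0 0 -6.9 1; 0 0 0 -6.9 1; 0 0 0 -6.9 1; 0 0 0 -6.9 1; 0 0 0 -6.9 1; 0 0 0 -7 1; 0 0 0 -7 1; 0 0 0 -7 1; -13 -36 0 0 1; -13 -36 0 0 1" --squeeze 60

```text
time_s: 1.13
position: [277.9, 486.7, 223.7]
orientation: [-0.289, 0.957, 0.0, -0.0]
ft_force: [-0.1, 0.5, -0.8]
opening: 85.3
grip_force: 0.0
```

Emit:
carry_out --deltas "-13 -37 0 0 1; -13 -37 0 0 1; -13 -37 0 0 0.8; -13 -37 0 0 0.7; -13 -37 0 0 0.6; -13 -37 0 0 0.6; -13 -37 10 0 0.6; -13 -37 20 0 0.6; -13 -37 25 0 0.6; -13 -37 25 0 0.6"

```text
time_s: 1.97
position: [583.9, 253.3, 149.7]
orientation: [-0.286, 0.958, -0.0, 0.001]
ft_force: [0.3, -0.5, -0.7]
opening: 51.2
grip_force: 0.0
```

```bash
python3 -c "
from h import *
pick(0,20)
d=grab('wrist','w1.png')"
```

```text
0 [ 397.8 -237.6] 161.6 66.3 21.7
t 2.02 pos [585.9 247.9 143.5] ang -147.0 F [-0.6 -4.  -2.1] open 51.4 | turn 51.4 shift x 3.7 y -520.0 z 123.5
```

View pics/w1.png

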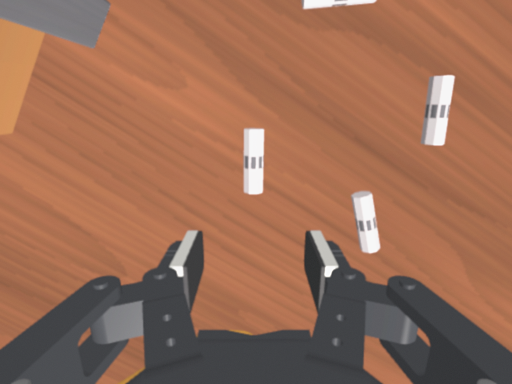

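The wrist view shows setter 0 at (254,161), upright between the fingers and aligned with the tool. The others are at (438,110), (366,222) and (340,2). The arm hides them from the top camera, so I'll refine with the wrist camera.

```bash
cat >> h.py <<'E'
def wset(d):
    hsv=cv2.cvtColor(d['color'],cv2.COLOR_RGB2HSV);C=cloud(d)
    m=(hsv[...,2]>150)&(hsv[...,1]<60)&(C[...,2]<40)
    m=cv2.morphologyEx(m.astype(np.uint8),cv2.MORPH_CLOSE,np.ones((15,15)))
    r=[]
    for b in blobs(m,150,6000):
        px=np.argwhere(b)[:,::-1]
        if px.min()<2 or px[:,0].max()>509: continue
        c,a,L,W=axis(onplane(d,px,13))
        if 50<L<75 and W<30: r.append((c,a,L,W))
    return r
def wpick(cx,cy,z,s=22):
    S=wset(grab('wrist'))
    for c,a,L,W in S: print(c.round(1),'%.1f %.1f %.1f'%(a,L,W))
    c,a,_,_=min(S,key=lambda t:np.hypot(*(t[0]-[cx,cy])));u=a if a>94.5 else a+180;k=np.radians(u)
    plan(c[0]-s*np.cos(k),c[1]-s*np.sin(k),z,u)
E
python3 -c "
from h import *
wpick(574,238,20)"
```

```text
[442.5 352.9] 33.7 61.4 22.2
[572.9 238.9] 32.3 62.6 18.4
[563. 367.] 47.4 68.6 20.1
t 2.12 pos [582.3 252.  146.8] ang -146.9 F [0.1 0.7 0.1] open 51.5 | turn 0.8 shift x -7.1 y -6.1 z 126.8
```

Emit:
carry_out --deltas "-2 -2 20 0.8 0.6; -2 -2 20 0 0.6; -2 -1 20 0 0.6; -1 -1 15 0 0.6; 0 0 8 0 0.6; 0 0 3 0 0.6; 0 0 0 0 0.6; 0 0 0 0 0.6; 0 0 0 0 0.6; 0 0 0 0 0.6"

```text
time_s: 2.95
position: [592.2, 253.7, 65.4]
orientation: [-0.28, 0.96, -0.0, 0.001]
ft_force: [-0.0, 0.4, -0.0]
opening: 51.3
grip_force: 0.0
```

```bash
python3 -c "
from h import *
k=np.radians(212.3);plan(572.9-22*np.cos(k),238.9-22*np.sin(k),20,212.3)"
```

```text
t 2.95 pos [592.2 253.7  65.4] ang -147.5 F [-0.   0.4 -0. ] open 51.3 | turn 0.2 shift x 2.2 y -2.2 z 45.4
```

Emit:
carry_out --deltas "1 -1 15 0 0.6; 1 -1 15 0 0.6; 0 0 10 0 0.6; 0 0 5 0 0.6; 0 0 0 0 0.6; 0 0 0 0 0.3; 0 0 0 0 0.1; 0 0 0 0 0; 0 0 0 0 0; 0 0 0 0 0"

```text
time_s: 3.78
position: [591.2, 250.7, 19.7]
orientation: [-0.28, 0.96, -0.0, 0.0]
ft_force: [0.1, -0.3, 0.2]
opening: 0.3
grip_force: 0.0
```

Emit:
carry_out --deltas "0 0 0 0 0; 0 0 0 0 0; 0 0 -20 0 0; 0 0 -30 0 0; 0 0 -40 0 0; 0 0 -40 0 0; 0 0 -40 0 0; 0 0 -40 0 0; 0 0 -30 0 0; 0 0 -5 0 0"

```text
time_s: 4.62
position: [593.7, 251.4, 272.3]
orientation: [-0.28, 0.96, -0.0, 0.006]
ft_force: [0.9, 0.0, 0.5]
opening: 0.2
grip_force: 0.0
```

```bash
python3 -c "
from h import *
place(270)
d=grab('wrist','w2.png');grab('scene','s2.png')"
```

```text
t 4.62 pos [593.7 251.4 272.3] ang -147.5 F [0.9 0.  0.5] open 0.2 | turn 28.0 shift x -80.9 y -256.4 z 2.3
```

View pics/w2.png

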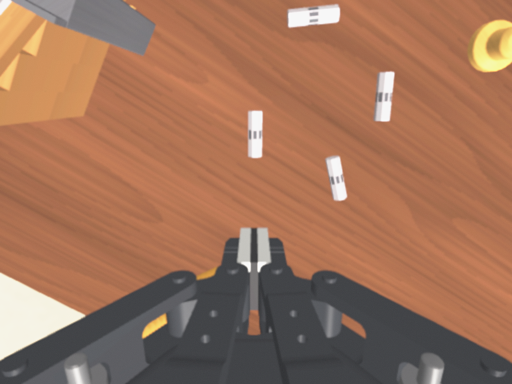

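The gripper is shut and empty. The setter still lies at (255,134), directly along the tool's x. I'll measure how far the pads missed it.

```bash
python3 -c "
from h import *
wpick(574,238,20);d=grab('wrist');print(np.round(d['pose'],3))
d=grab('top');print([ (s[0].round(1),round(float(s[1]),1)) for s in setters(d)])
s=ctrl.get_state();C=cloud(grab('wrist'))
for uv in((246,245),(262,245),(246,262),(255,115),(255,155)): print(uv,C[uv[1],uv[0]].round(1))
print(s['position'],s['orientation'])"
```

```text
[441.6 353.6] 32.9 61.9 21.2
[572.1 238.5] 32.1 61.9 18.6
[563.  367.3] 47.0 66.1 19.9
t 4.77 pos [590.7 250.6 264.2] ang -147.5 F [-0.5 -0.2 -1.7] open -0.0 | turn 0.3 shift x 0.3 y -0.3 z 244.2
[[-5.37000e-01  8.10000e-01  2.37000e-01  5.30994e+02]
 [ 8.44000e-01  5.15000e-01  1.51000e-01  2.12401e+02]
 [ 0.00000e+00  2.81000e-01 -9.60000e-01  4.14735e+02]
 [ 0.00000e+00  0.00000e+00  0.00000e+00  1.00000e+00]]
[(array([574.1, 238.5]), 33.1), (array([ 398.1, -237.7]), 161.6)]
(246, 245) [582.9 241.9 292.2]
(262, 245) [578.5 247.4 293.8]
(246, 262) [583.1 242.4 306.1]
(255, 115) [543.2 223.5   1. ]
(255, 155) [585.9 250.6  17. ]
[589.64882774 250.35649349 261.66377054] [-2.79659701e-01  9.60097358e-01  1.20737873e-04 -1.87096977e-03]
```

Emit:
carry_out --deltas "0 0 30 0 0.6; 0 0 40 0 0.6; 0 0 40 0 0.6; 0 0 40 0 0.6; 0 0 35 0 0.6; 0 0 20 0 0.6; 0 0 10 0 0.6; 0 0 0 0 0.6; 0 0 0 0 0.6; 0 0 0 0 0.6"

```text
time_s: 5.75
position: [592.1, 251.0, 50.8]
orientation: [-0.28, 0.96, -0.0, 0.001]
ft_force: [-0.2, -0.2, -0.3]
opening: 51.4
grip_force: 0.0
```

```bash
python3 -c "
from h import *
d=grab('wrist','w3.png')
S=wset(d);print([(s[0].round(1),np.round(s[1:],1)) for s in S]);print(d['k1'])
plan(591,250.5,20,212.3)"
```

```text
[(array([573.1, 238.6]), array([32.5, 62.8, 18.6])), (array([559.9, 363.2]), array([48.2, 62.7, 20.6]))]
-0.022218327002159106
t 5.80 pos [592.4 251.   51.3] ang -147.5 F [-0.2  0.8  0.4] open 51.0 | turn 0.2 shift x 1.4 y 0.3 z 31.3
```

View pics/w3.png

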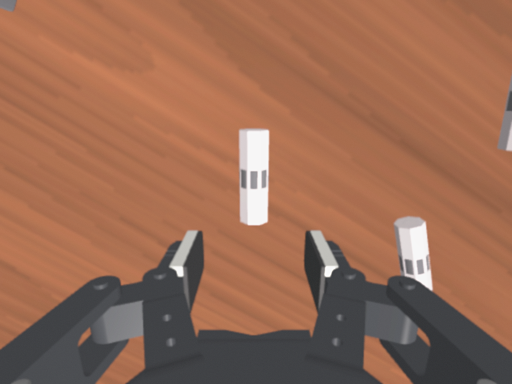

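The setter end is at (254,223) and the fingertips at about (190,232) and (318,232). The fingertips look higher than ctrl.finger_overhang implies, so I'll check them with depth.

```bash
python3 -c "
from h import *
d=grab('wrist');C=cloud(d)
for u in (186,190,196,200,308,314,320,325):
    print(u,[tuple(C[v,u].round(0).astype(int)) for v in range(226,262,5)])
print(ctrl.get_state()['position'], C[100:110,300:310].mean((0,1)), C[170,254],C[150,254],C[200,254])
print([a for a in dir(ctrl) if a[0]!='_'])"
```

```text
186 [(np.int64(632), np.int64(218), np.int64(0)), (np.int64(635), np.int64(220), np.int64(1)), (np.int64(600), np.int64(219), np.int64(73)), (np.int64(600), np.int64(220), np.int64(78)), (np.int64(599), np.int64(221), np.int64(83)), (np.int64(599), np.int64(221), np.int64(87)), (np.int64(598), np.int64(222), np.int64(92)), (np.int64(598), np.int64(223), np.int64(95))]
190 [(np.int64(631), np.int64(221), np.int64(0)), (np.int64(601), np.int64(219), np.int64(66)), (np.int64(600), np.int64(220), np.int64(71)), (np.int64(599), np.int64(221), np.int64(78)), (np.int64(598), np.int64(222), np.int64(83)), (np.int64(598), np.int64(223), np.int64(88)), (np.int64(597), np.int64(224), np.int64(92)), (np.int64(599), np.int64(225), np.int64(93))]
196 [(np.int64(628), np.int64(224), np.int64(1)), (np.int64(598), np.int64(222), np.int64(68)), (np.int64(599), np.int64(223), np.int64(72)), (np.int64(597), np.int64(224), np.int64(78)), (np.int64(599), np.int64(225), np.int64(80)), (np.int64(600), np.int64(226), np.int64(81)), (np.int64(603), np.int64(227), np.int64(80)), (np.int64(604), np.int64(228), 
[... 1451 characters left out ...]
91)), (np.int64(569), np.int64(267), np.int64(96))]
325 [(np.int64(578), np.int64(303), np.int64(0)), (np.int64(582), np.int64(305), np.int64(0)), (np.int64(584), np.int64(307), np.int64(1)), (np.int64(566), np.int64(272), np.int64(79)), (np.int64(567), np.int64(272), np.int64(82)), (np.int64(567), np.int64(271), np.int64(88)), (np.int64(568), np.int64(269), np.int64(93)), (np.int64(568), np.int64(269), np.int64(96))]
[592.38073855 251.02232732  51.3603087 ] [517.60777463 241.07214936   4.53868943] [567.24524088 235.15903316  19.49769207] [556.97279669 228.61397685  18.31370098] [584.10038282 245.90116883  17.9282657 ]
['Unreachable', 'close_job', 'finger_overhang', 'get_image', 'get_state']
```

Depth puts the tips at z≈65 with the TCP reading 51, while the bench reads 0 and the setter top 18, as they should. So the real tips stand about 14 mm behind the TCP at this opening, which explains the miss. I'll go lower in stages and watch the force.

Emit:
carry_out --deltas "1 0 10 0 0.6; 0 0 10 0 0.6; 0 0 10 0 0.6; 0 0 8 0 0.6; 0 0 5 0 0.6; 0 0 3 0 0.6; 0 0 1 0 0.6; 0 0 0 0 0.6; 0 0 0 0 0.6; 0 0 0 0 0.6"

```text
time_s: 6.68
position: [590.4, 250.2, 2.6]
orientation: [-0.28, 0.96, -0.0, 0.0]
ft_force: [0.3, -0.4, 0.1]
opening: 51.3
grip_force: 0.0
```

```bash
cat >> h.py <<'E'
def tips():
    d=grab('wrist');C=cloud(d);P=np.array(d['pose']);p=ctrl.get_state()['position']
    R=C[222:250,150:360];k=(np.abs(R[...,2]-p[2])<60)&(d['range_z'][222:250,150:360]<190)&(R[...,2]>p[2]-30)
    u=-P[:2,1]/np.hypot(*P[:2,1]);f=(R[...,:2]-p[:2])@u
    z=R[...,2][k&(np.abs(f-11)<5)];print('tip z',np.sort(z)[:12].round(1),'tcp',p.round(1))
E
python3 -c "
from h import *
tips()"
```

```text
tip z [-1.  -0.8 -0.7 -0.6 -0.6 -0.5 -0.5 -0.5 -0.5 -0.5 -0.5 -0.5] tcp [590.4 250.2   2.6]
```

Emit:
carry_out --deltas "0 0 2 0 0.6; 0 0 2 0 0.6; 0 0 2 0 0.6; 0 0 0 0 0.5; 0 0 0 0 0.3; 0 0 0 0 0.2; 0 0 0 0 0.1; 0 0 0 0 0; 0 0 0 0 0; 0 0 0 0 0"

```text
time_s: 7.57
position: [590.1, 250.1, -3.7]
orientation: [-0.28, 0.96, -0.0, 0.0]
ft_force: [0.1, 0.8, 1.9]
opening: 16.0
grip_force: 58.7
```

Gripped at 58.7 N, opening 16 mm. So the setter's axis lies 12.7 mm above the TCP reading. Lift and turn.

Emit:
carry_out --deltas "0 0 -10 0 0; 0 0 -25 0 0; 0 0 -40 0 0; 0 0 -40 7 0; 0 0 -40 7 0; 0 0 -40 7 0; 0 0 -30 7 0; 0 0 -18 0 0; 0 0 -7 0 0; 0 0 0 0 0"

```text
time_s: 8.4
position: [590.8, 250.3, 248.7]
orientation: [-0.04, 0.999, 0.0, 0.002]
ft_force: [-0.1, -0.2, -2.2]
opening: 16.1
grip_force: 58.7
```

```bash
python3 -c "
from h import *
place(245)"
```

```text
t 8.40 pos [590.8 250.3 248.7] ang -175.5 F [-0.1 -0.2 -2.2] open 16.1 | turn 0.0 shift x -83.9 y -255.5 z 3.7
```

Emit:
carry_out --deltas "-6 -20 0 0 0; -11 -35 0 0 0; -12 -37 0 0 0; -12 -37 0 0 0; -12 -37 0 0 0; -12 -37 0 0 0; -10 -29 0 0 0; -6 -16 0 0 0; -3 -7 0 0 0; 0 0 0 0 0"

```text
time_s: 9.23
position: [693.2, 1.4, 244.0]
orientation: [-0.038, 0.999, 0.0, -0.001]
ft_force: [0.5, 0.8, -1.0]
opening: 16.2
grip_force: 58.7
```

Emit:
carry_out --deltas "0 0 0 0 0; 0 0 0 0 0; 0 0 0 0 0; 0 0 0 0 0; 0 0 0 0 0; 0 0 0 0 0; 0 0 0 0 0; 0 0 0 0 0; 0 0 0 0 0; 0 0 0 0 0"

```text
time_s: 10.07
position: [693.6, 2.4, 246.0]
orientation: [-0.039, 0.999, 0.0, -0.0]
ft_force: [-0.3, -0.1, -1.6]
opening: 16.0
grip_force: 58.7
```

```bash
python3 -c "
from h import *
place(211)
d=grab('wrist','w4.png')
import numpy as np
C=cloud(d);P=np.array(d['pose']);w=np.linalg.inv(P)@np.array([[683.5,1.3,205,1],[683.5-11.5,1.3-24,225,1],[683.5-11.5,1.3+24,225,1]]).T
print([(d['K']@(q[:3]/q[2])).round(0) for q in w.T])"
```

```text
t 10.07 pos [693.6   2.4 246. ] ang -175.5 F [-0.3 -0.1 -1.6] open 16.0 | turn -0.0 shift x -0.9 y -0.3 z 35.0
[array([253., 196.,   1.]), array([214., 185.,   1.]), array([295., 191.,   1.])]
```

View pics/w4.png

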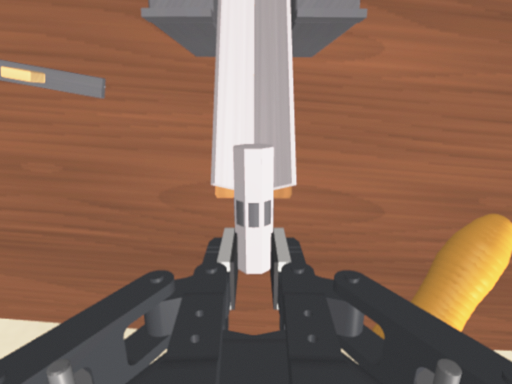

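Wrist view: the rim corners at (212,183) and (296,184) match my prediction of (214,185) and (295,191). The setter is centred over the V, with its band at (254,213) and the tips at row 230, clear of the mouth. Lower and release.

Emit:
carry_out --deltas "1 0 5 0 0; 1 0 8 0 0; 1 0 8 0 0; 0 0 7 0 0; 0 0 4 0 0; 0 0 2 0 0; 0 0 1 0 0; 0 0 0 0 0; 0 0 0 0 0; 0 0 0 0 0"

```text
time_s: 10.95
position: [690.9, 2.1, 211.6]
orientation: [-0.039, 0.999, -0.0, 0.0]
ft_force: [-0.0, 0.0, -0.7]
opening: 15.8
grip_force: 58.8
```

Emit:
carry_out --deltas "0 0 0 0 1; 0 0 0 0 1; 0 0 0 0 1; 0 0 0 0 1; 0 0 0 0 1; 0 0 0 0 1; 0 0 0 0 1; 0 0 0 0 1; 0 0 0 0 1; 0 0 0 0 1"

```text
time_s: 11.78
position: [690.5, 2.2, 211.0]
orientation: [-0.039, 0.999, 0.0, -0.0]
ft_force: [0.0, -0.5, 0.4]
opening: 85.6
grip_force: 0.0
```

```bash
python3 -c "
from h import *
place(211)
a=grab('wrist')['color'];b=grab('top')['color']
b=cv2.resize(b[120:255,160:340],(512,384))
cv2.imwrite('pics/p1.png',np.hstack([cv2.resize(a,(400,300)),cv2.resize(b,(400,300))])[:,:,::-1])"
```

```text
t 11.78 pos [690.5   2.2 211. ] ang -175.5 F [ 0.  -0.5  0.4] open 85.6 | turn -0.0 shift x -3.9 y -0.3 z 0.0
```

View pics/p1.png

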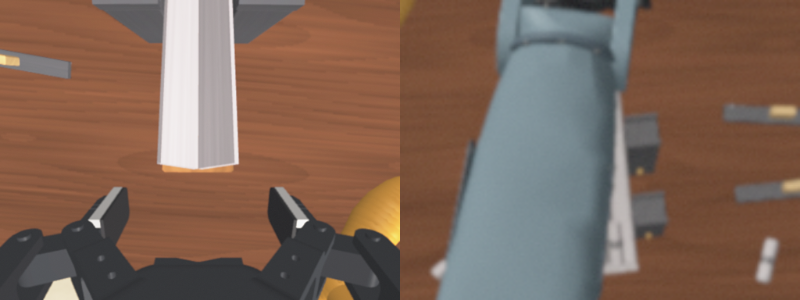

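The setter has left the mouth and slid down to the stop. Next is setter 1.

```bash
cat >> h.py <<'E'
def go(cx,cy,a,z,s=22):
    u=a if a>94.5 else a+180;k=np.radians(u);plan(cx-s*np.cos(k),cy-s*np.sin(k),z,u)
E
python3 -c "
from h import *
go(563.5,367,47,110)"
```

```text
t 11.88 pos [690.6   2.2 211. ] ang -175.5 F [-0.   0.2 -0.4] open 85.3 | turn -42.5 shift x -202.1 y 341.7 z 101.0
```

Emit:
carry_out --deltas "0 0 -15 -7 0.8; 0 0 -20 -7 0.6; 0 0 -5 -7.1 0.6; 0 0 0 -7.1 0.6; 0 0 0 -7.1 0.6; 0 0 0 -7.1 0.6; -12 20 0 0 0.6; -18 31 0 0 0.6; -19 32 0 0 0.6; -19 32 0 0 0.6"

```text
time_s: 12.72
position: [652.7, 131.2, 251.0]
orientation: [-0.397, 0.918, 0.0, 0.0]
ft_force: [0.4, 0.5, 0.0]
opening: 51.9
grip_force: 0.0
```

Emit:
carry_out --deltas "-19 32 0 0 0.6; -19 32 0 0 0.6; -19 32 10 0 0.6; -19 32 15 0 0.6; -19 32 15 0 0.6; -18 31 15 0 0.6; -13 22 25 0 0.6; -8 14 30 0 0.6; 0 0 20 0 0.6; 0 0 11 0 0.6"

```text
time_s: 13.55
position: [576.4, 384.0, 106.3]
orientation: [-0.399, 0.917, -0.0, -0.003]
ft_force: [-0.3, -0.9, -0.5]
opening: 51.2
grip_force: 0.0
```

Emit:
carry_out --deltas "0 0 0 0 0.6; 0 0 0 0 0.6; 0 0 0 0 0.6; 0 0 0 0 0.6; 0 0 0 0 0.6; 0 0 0 0 0.6; 0 0 0 0 0.6; 0 0 0 0 0.6; 0 0 0 0 0.6; 0 0 0 0 0.6"

```text
time_s: 14.38
position: [578.9, 383.4, 110.1]
orientation: [-0.398, 0.917, 0.0, -0.0]
ft_force: [0.3, -0.4, 0.0]
opening: 51.1
grip_force: 0.0
```

```bash
python3 -c "
from h import *
wpick(563.5,367,-4)"
```

```text
[563.3 367.8] 47.5 63.2 18.6
t 14.43 pos [579.  383.4 110. ] ang -133.1 F [-0.3  0.6 -0.2] open 51.4 | turn -0.6 shift x 0.1 y 1.1 z 114.0
```

Emit:
carry_out --deltas "0 1 20 0 0.6; 0 0 30 0 0.6; 0 0 30 0 0.6; 0 0 18 0 0.6; 0 0 10 0 0.6; 0 0 4 0 0.6; 0 0 2 0 0.6; 0 0 0 0 0.6; 0 0 0 0 0.6; 0 0 0 0 0.4"

```text
time_s: 15.27
position: [579.5, 384.6, -2.1]
orientation: [-0.398, 0.917, 0.0, 0.001]
ft_force: [-0.0, -0.1, 0.7]
opening: 40.3
grip_force: 0.0
```

Emit:
carry_out --deltas "0 0 0 0 0.2; 0 0 0 0 0; 0 0 0 0 0; 0 0 0 0 0; 0 0 0 0 0; 0 0 -10 0 0; 0 0 -25 0 0; 0 0 -40 0 0; 0 0 -40 7 0; 0 0 -40 7 0"

```text
time_s: 16.1
position: [577.5, 383.7, 152.3]
orientation: [-0.28, 0.96, -0.0, -0.001]
ft_force: [1.1, 0.5, -1.1]
opening: 15.3
grip_force: 58.8
```

Emit:
carry_out --deltas "0 0 -40 7 0; 0 0 -30 7 0; 0 0 -18 7 0; 0 0 -7 7 0; 0 0 0 1 0; 0 0 0 0 0; 0 0 0 0 0; 0 0 0 0 0; 0 0 0 0 0; 0 0 0 0 0"

```text
time_s: 16.93
position: [577.9, 383.9, 244.9]
orientation: [-0.034, 0.999, -0.0, -0.001]
ft_force: [0.3, -0.1, -0.5]
opening: 15.6
grip_force: 58.8
```

```bash
python3 -c "
from h import *
place(246,8)"
```

```text
t 16.93 pos [577.9 383.9 244.9] ang -176.1 F [ 0.3 -0.1 -0.5] open 15.6 | turn -0.6 shift x -83.3 y -389.7 z -1.1
```

Emit:
carry_out --deltas "-4 -18 -1 -0.6 0; -7 -35 0 0 0; -8 -37 0 0 0; -8 -37 0 0 0; -8 -37 0 0 0; -8 -37 0 0 0; -8 -37 0 0 0; -8 -37 0 0 0; -8 -37 0 0 0; -7 -35 0 0 0"

```text
time_s: 17.77
position: [679.2, 41.7, 246.7]
orientation: [-0.039, 0.999, -0.0, -0.0]
ft_force: [1.1, 0.0, -1.9]
opening: 15.9
grip_force: 58.9
```

Emit:
carry_out --deltas "-5 -22 0 0 0; -3 -14 0 0 0; -1 -7 0 0 0; 0 0 0 0 0; 0 0 0 0 0; 0 0 0 0 0; 0 0 0 0 0; 0 0 0 0 0; 0 0 0 0 0; 0 0 0 0 0"

```text
time_s: 18.6
position: [691.3, 2.4, 247.2]
orientation: [-0.04, 0.999, 0.0, 0.0]
ft_force: [0.2, 0.5, -0.2]
opening: 15.8
grip_force: 58.9
```

```bash
python3 -c "
from h import *
place(211,8)"
```

```text
t 18.60 pos [691.3   2.4 247.2] ang -175.5 F [ 0.2  0.5 -0.2] open 15.8 | turn 0.0 shift x -0.2 y -0.5 z 36.2
```

Emit:
carry_out --deltas "0 0 6 0 0; 0 0 8 0 0; 0 0 9 0 0; 0 0 7 0 0; 0 0 4 0 0; 0 0 2 0 0; 0 0 0 0 0; 0 0 0 0 0; 0 0 0 0 0; 0 0 0 0 0"

```text
time_s: 19.43
position: [691.6, 1.6, 211.7]
orientation: [-0.039, 0.999, -0.0, 0.001]
ft_force: [0.7, -0.4, -0.3]
opening: 15.6
grip_force: 58.9
```

Emit:
carry_out --deltas "0 0 0 0 1; 0 0 0 0 1; 0 0 0 0 1; 0 0 0 0 1; 0 0 0 0 1; 0 0 0 0 1; 0 0 0 0 1; 0 0 -10 0 1; 0 0 -15 0 0.8; 0 0 -15 0 0.6"

```text
time_s: 20.27
position: [691.0, 1.8, 251.6]
orientation: [-0.039, 0.999, 0.0, -0.001]
ft_force: [0.2, -0.3, 0.1]
opening: 64.1
grip_force: 0.0
```

```bash
python3 -c "
from h import *
go(442.3,353.5,33,110)
a=grab('wrist')['color'];b=grab('scene')['color']
cv2.imwrite('pics/p2.png',np.hstack([cv2.resize(a,(400,300)),cv2.resize(b[150:270,190:350],(400,300))])[:,:,::-1])"
```

```text
t 20.27 pos [691.    1.8 251.6] ang -175.5 F [ 0.2 -0.3  0.1] open 64.1 | turn -28.5 shift x -5.0 y 430.5 z 141.6
```

View pics/p2.png

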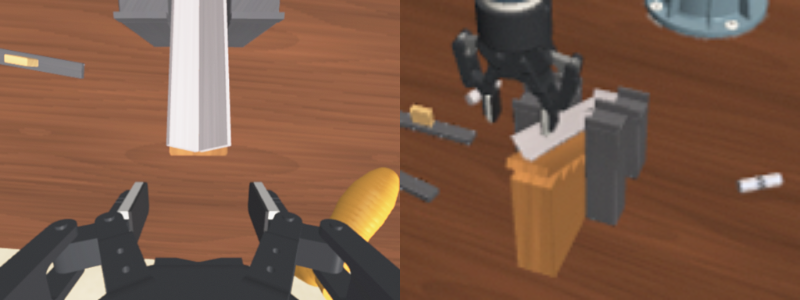

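The second setter has gone down the fold and the mouth is clear. Next is setter 2, near (442,353).

Emit:
carry_out --deltas "0 0 0 -7.1 0.6; 0 0 0 -7.1 0.6; 0 0 0 -7.1 0.6; 0 0 0 -7.1 0.6; -1 20 0 0 0.6; -1 35 0 0 0.6; -1 38 0 0 0.6; -1 38 0 0 0.6; -1 38 0 0 0.6; 0 38 10 0 0.6"

```text
time_s: 21.2
position: [583.1, 179.7, 242.6]
orientation: [-0.283, 0.959, -0.0, 0.002]
ft_force: [0.6, 0.5, 0.2]
opening: 51.1
grip_force: 0.0
```

Emit:
carry_out --deltas "0 38 15 0 0.6; 0 38 15 0 0.6; 0 38 15 0 0.6; 0 37 15 0 0.6; 0 34 20 0 0.6; 0 24 25 0 0.6; 0 14 16 0 0.6; 0 0 10 0 0.6; 0 0 0 0 0.6; 0 0 0 0 0.6"

```text
time_s: 22.03
position: [462.3, 364.9, 109.8]
orientation: [-0.283, 0.959, -0.0, -0.0]
ft_force: [0.6, 1.1, 0.6]
opening: 51.3
grip_force: 0.0
```

Emit:
carry_out --deltas "0 0 0 0 0.6; 0 0 0 0 0.6; 0 0 0 0 0.6; 0 0 0 0 0.6; 0 0 0 0 0.6; 0 0 0 0 0.6; 0 0 0 0 0.6; 0 0 0 0 0.6; 0 0 0 0 0.6; 0 0 0 0 0.6"

```text
time_s: 22.87
position: [462.0, 365.6, 110.0]
orientation: [-0.283, 0.959, -0.0, -0.0]
ft_force: [0.1, 1.0, 0.8]
opening: 51.2
grip_force: 0.0
```

```bash
python3 -c "
from h import *
wpick(442.3,353.5,-4)"
```

```text
[414.7 220.7] 128.1 66.2 20.0
[442.1 354.1] 33.5 63.1 18.1
t 22.92 pos [462.  365.6 110. ] ang -147.1 F [ 0.2 -0.6  0.3] open 51.2 | turn -0.6 shift x 0.9 y 1.4 z 114.0
```

Emit:
carry_out --deltas "1 1 20 -0.6 0.6; 0 0 30 0 0.6; 0 0 30 0 0.6; 0 0 18 0 0.6; 0 0 10 0 0.6; 0 0 4 0 0.6; 0 0 2 0 0.6; 0 0 0 0 0.6; 0 0 0 0 0.6; 0 0 0 0 0.4"

```text
time_s: 23.75
position: [461.8, 366.4, -2.5]
orientation: [-0.288, 0.958, 0.0, 0.001]
ft_force: [0.2, 0.1, 0.1]
opening: 40.4
grip_force: 0.0
```

Emit:
carry_out --deltas "0 0 0 0 0.2; 0 0 0 0 0; 0 0 0 0 0; 0 0 0 0 0; 0 0 0 0 0; 0 0 -10 0 0; 0 0 -25 0 0; 0 0 -40 0 0; 0 0 -40 7 0; 0 0 -40 7 0"

```text
time_s: 24.58
position: [460.0, 365.5, 152.8]
orientation: [-0.166, 0.986, -0.0, -0.001]
ft_force: [1.7, 0.3, -0.2]
opening: 15.6
grip_force: 58.9
```

Emit:
carry_out --deltas "0 0 -40 7 0; 0 0 -30 7 0; 0 0 -18 1 0; 0 0 -7 0 0; 0 0 0 0 0; 0 0 0 0 0; 0 0 0 0 0; 0 0 0 0 0; 0 0 0 0 0; 0 0 0 0 0"

```text
time_s: 25.42
position: [460.3, 365.6, 244.8]
orientation: [-0.039, 0.999, -0.0, -0.001]
ft_force: [0.0, -0.3, -0.2]
opening: 15.9
grip_force: 58.9
```

```bash
python3 -c "
from h import *
place(246,8)"
```

```text
t 25.42 pos [460.3 365.6 244.8] ang -175.5 F [ 0.  -0.3 -0.2] open 15.9 | turn -0.0 shift x -202.0 y -380.7 z -1.2
```

Emit:
carry_out --deltas "-9 -17 -1 0 0; -17 -32 0 0 0; -18 -34 0 0 0; -18 -34 0 0 0; -18 -34 0 0 0; -18 -34 0 0 0; -18 -34 0 0 0; -18 -34 0 0 0; -18 -34 0 0 0; -18 -34 0 0 0"

```text
time_s: 26.25
position: [655.9, 57.3, 246.5]
orientation: [-0.039, 0.999, 0.0, -0.0]
ft_force: [1.9, 0.3, -1.0]
opening: 15.8
grip_force: 58.9
```

Emit:
carry_out --deltas "-15 -28 0 0 0; -10 -19 0 0 0; -7 -13 0 0 0; 0 0 0 0 0; 0 0 0 0 0; 0 0 0 0 0; 0 0 0 0 0; 0 0 0 0 0; 0 0 0 0 0; 0 0 0 0 0"

```text
time_s: 27.08
position: [691.7, 2.6, 247.4]
orientation: [-0.04, 0.999, -0.0, 0.0]
ft_force: [0.1, 0.8, -0.6]
opening: 15.8
grip_force: 58.9
```

```bash
python3 -c "
from h import *
place(211,8)"
```

```text
t 27.08 pos [691.7   2.6 247.4] ang -175.5 F [ 0.1  0.8 -0.6] open 15.8 | turn 0.0 shift x 0.3 y -0.7 z 36.4
```

Emit:
carry_out --deltas "0 -1 6 0 0; 0 0 8 0 0; 0 0 9 0 0; 0 0 7 0 0; 0 0 4 0 0; 0 0 2 0 0; 0 0 0 0 0; 0 0 0 0 0; 0 0 0 0 0; 0 0 0 0 0"

```text
time_s: 27.92
position: [692.2, 0.7, 211.7]
orientation: [-0.039, 0.999, -0.0, 0.001]
ft_force: [-0.5, 0.2, -1.6]
opening: 15.7
grip_force: 58.9
```

Emit:
carry_out --deltas "0 0 0 0 1; 0 0 0 0 1; 0 0 0 0 1; 0 0 0 0 1; 0 0 0 0 1; 0 0 0 0 1; 0 0 0 0 1; 0 0 -10 0 1; 0 0 -15 0 0.8; 0 0 -15 0 0.6"

```text
time_s: 28.75
position: [691.6, 0.8, 251.6]
orientation: [-0.039, 0.999, 0.0, -0.001]
ft_force: [1.2, 0.7, 0.4]
opening: 64.2
grip_force: 0.0
```

```bash
python3 -c "
from h import *
go(415,220.8,128.5,110)"
```

```text
t 28.75 pos [691.6   0.8 251.6] ang -175.5 F [1.2 0.7 0.4] open 64.2 | turn 56.0 shift x 322.4 y -79.5 z 141.6
```

Emit:
carry_out --deltas "0 0 0 7 0.6; 0 0 0 7 0.6; 0 0 0 7 0.6; 0 0 0 7 0.6; 0 0 0 7 0.6; 0 0 0 7 0.6; 0 0 0 7 0.6; 0 0 0 7 0.6; 20 -5 0 0 0.6; 36 -9 0 0 0.6"

```text
time_s: 29.58
position: [647.4, 33.8, 251.3]
orientation: [0.436, 0.9, -0.0, 0.001]
ft_force: [0.2, 0.5, 0.9]
opening: 51.6
grip_force: 0.0
```

Emit:
carry_out --deltas "38 -9 0 0 0.6; 38 -9 0 0 0.6; 38 -9 0 0 0.6; 38 -9 0 0 0.6; 38 -9 10 0 0.6; 34 -9 20 0 0.6; 26 -7 30 0 0.6; 16 -5 35 0 0.6; 0 0 30 0 0.6; 0 0 16 0 0.6"

```text
time_s: 30.42
position: [426.2, 203.6, 107.7]
orientation: [0.434, 0.901, -0.001, -0.001]
ft_force: [0.4, -0.3, 0.4]
opening: 51.2
grip_force: 0.0
```

Emit:
carry_out --deltas "0 0 0 0 0.6; 0 0 0 0 0.6; 0 0 0 0 0.6; 0 0 0 0 0.6; 0 0 0 0 0.6; 0 0 0 0 0.6; 0 0 0 0 0.6; 0 0 0 0 0.6; 0 0 0 0 0.6; 0 0 0 0 0.6"

```text
time_s: 31.25
position: [428.9, 203.0, 110.1]
orientation: [0.435, 0.901, -0.0, -0.0]
ft_force: [0.9, 0.1, -0.0]
opening: 51.2
grip_force: 0.0
```

```bash
python3 -c "
from h import *
wpick(415,220.8,-4)
for s in setters(grab('top')):print(s)"
```

```text
[414.6 219.9] 127.9 62.5 18.7
t 31.30 pos [428.9 203.1 110.1] ang 128.5 F [ 0.4 -0.3 -0.1] open 51.0 | turn 0.6 shift x 0.1 y -0.9 z 114.1
(array([ 398.06622314, -237.65390015]), np.float32(161.64883), 65.80760955810547, 21.729047775268555)
```

Emit:
carry_out --deltas "0 -1 20 0.6 0.6; 0 0 30 0 0.6; 0 0 30 0 0.6; 0 0 18 0 0.6; 0 0 10 0 0.6; 0 0 4 0 0.6; 0 0 2 0 0.6; 0 0 0 0 0.6; 0 0 0 0 0.6; 0 0 0 0 0.4"

```text
time_s: 32.18
position: [429.2, 202.7, -2.8]
orientation: [0.439, 0.898, 0.001, 0.001]
ft_force: [-0.1, 0.5, -0.3]
opening: 40.3
grip_force: 0.0
```

Emit:
carry_out --deltas "0 0 0 0 0.2; 0 0 0 0 0; 0 0 0 0 0; 0 0 0 0 0; 0 0 0 0 0; 0 0 -10 0 0; 0 0 -25 0 0; 0 0 -40 0 0; 0 0 -40 -7 0; 0 0 -40 -7 0"

```text
time_s: 33.02
position: [427.3, 202.3, 153.0]
orientation: [0.324, 0.946, -0.0, -0.0]
ft_force: [1.3, 0.1, -2.1]
opening: 15.7
grip_force: 59.0
```

Emit:
carry_out --deltas "0 0 -40 -7 0; 0 0 -30 -7 0; 0 0 -18 -7 0; 0 0 -7 -7 0; 0 0 0 -7 0; 0 0 0 -7 0; 0 0 0 -0.6 0; 0 0 0 0 0; 0 0 0 0 0; 0 0 0 0 0"

```text
time_s: 33.85
position: [427.9, 202.4, 246.0]
orientation: [-0.038, 0.999, -0.0, -0.0]
ft_force: [0.4, -0.4, -2.7]
opening: 15.4
grip_force: 59.0
```

```bash
python3 -c "
from h import *
place(246,8)"
```

```text
t 33.85 pos [427.9 202.4 246. ] ang -175.7 F [ 0.4 -0.4 -2.7] open 15.4 | turn -0.2 shift x -247.0 y -220.6 z -0.0
```

Emit:
carry_out --deltas "-13 -12 0 -0.2 0; -25 -22 0 0 0; -28 -25 0 0 0; -28 -25 0 0 0; -28 -25 0 0 0; -28 -25 0 0 0; -28 -25 0 0 0; -26 -23 0 0 0; -20 -18 0 0 0; -13 -12 0 0 0"

```text
time_s: 34.68
position: [683.3, 8.0, 245.0]
orientation: [-0.039, 0.999, -0.0, -0.0]
ft_force: [0.0, 0.5, -1.3]
opening: 16.1
grip_force: 59.0
```

Emit:
carry_out --deltas "-10 -9 0 0 0; 0 0 0 0 0; 0 0 0 0 0; 0 0 0 0 0; 0 0 0 0 0; 0 0 0 0 0; 0 0 0 0 0; 0 0 0 0 0; 0 0 0 0 0; 0 0 0 0 0"

```text
time_s: 35.52
position: [692.3, 2.5, 246.2]
orientation: [-0.041, 0.999, -0.0, 0.0]
ft_force: [-0.5, -0.3, -1.4]
opening: 16.0
grip_force: 59.0
```

```bash
python3 -c "
from h import *
place(211,8)"
```

```text
t 35.52 pos [692.3   2.5 246.2] ang -175.3 F [-0.5 -0.3 -1.4] open 16.0 | turn 0.2 shift x 0.8 y -0.5 z 35.2
```

Emit:
carry_out --deltas "1 -1 6 0 0; 0 0 8 0 0; 0 0 9 0 0; 0 0 6 0 0; 0 0 4 0 0; 0 0 2 0 0; 0 0 0 0 0; 0 0 0 0 0; 0 0 0 0 0; 0 0 0 0 0"

```text
time_s: 36.35
position: [691.7, 1.2, 211.7]
orientation: [-0.041, 0.999, -0.0, 0.0]
ft_force: [0.7, -0.1, -1.3]
opening: 15.8
grip_force: 59.0
```

Emit:
carry_out --deltas "0 0 0 0 1; 0 0 0 0 1; 0 0 0 0 1; 0 0 0 0 1; 0 0 0 0 1; 0 0 0 0 1; 0 0 0 0 1; 0 0 -10 0 1; 0 0 -15 0 0.8; 0 0 -15 0 0.6"

```text
time_s: 37.18
position: [691.1, 1.3, 251.7]
orientation: [-0.041, 0.999, 0.0, -0.0]
ft_force: [0.4, 0.1, -0.2]
opening: 63.9
grip_force: 0.0
```

```bash
python3 -c "
from h import *
go(397.9,-237.6,161.6,110)
a=grab('wrist')['color'];b=grab('scene')['color']
cv2.imwrite('pics/p3.png',np.hstack([cv2.resize(a,(400,300)),cv2.resize(b[150:270,190:350],(400,300))])[:,:,::-1])"
```

```text
t 37.18 pos [691.1   1.3 251.7] ang -175.3 F [ 0.4  0.1 -0.2] open 63.9 | turn 23.1 shift x 180.9 y -319.2 z 141.7
```

View pics/p3.png

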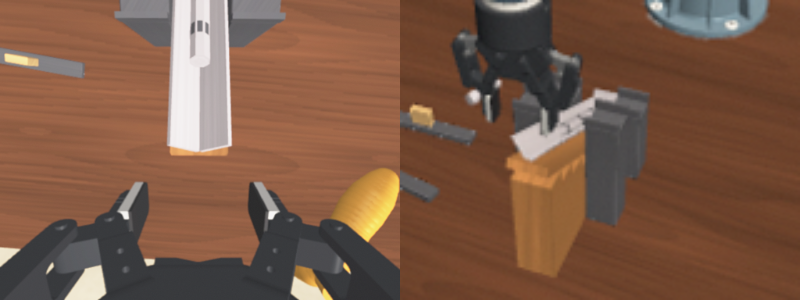

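The fourth setter lies straight in the fold, with its top end at (200,65). Now the fifth.

Emit:
carry_out --deltas "0 0 0 7 0.6; 0 0 0 7 0.6; 0 0 0 7 0.6; 0 0 0 2.1 0.6; 10 -17 0 0 0.6; 17 -30 0 0 0.6; 18 -32 0 0 0.6; 18 -32 0 0 0.6; 18 -32 0 0 0.6; 18 -32 0 0 0.6"

```text
time_s: 38.12
position: [540.5, -134.2, 250.5]
orientation: [0.16, 0.987, 0.0, -0.0]
ft_force: [-0.6, -0.4, 0.8]
opening: 51.0
grip_force: 0.0
```

Emit:
carry_out --deltas "18 -32 0 0 0.6; 18 -32 5 0 0.6; 18 -32 15 0 0.6; 15 -26 25 0 0.6; 9 -15 30 0 0.6; 4 -7 30 0 0.6; 0 0 25 0 0.6; 0 0 12 0 0.6; 0 0 0 0 0.6; 0 0 0 0 0.6"

```text
time_s: 38.95
position: [418.4, -243.9, 108.6]
orientation: [0.16, 0.987, 0.001, -0.001]
ft_force: [0.4, -0.3, 0.7]
opening: 51.2
grip_force: 0.0
```

Emit:
carry_out --deltas "0 0 0 0 0.6; 0 0 0 0 0.6; 0 0 0 0 0.6; 0 0 0 0 0.6; 0 0 0 0 0.6; 0 0 0 0 0.6; 0 0 0 0 0.6; 0 0 0 0 0.6; 0 0 0 0 0.6; 0 0 0 0 0.6"

```text
time_s: 39.78
position: [418.8, -244.2, 109.0]
orientation: [0.16, 0.987, 0.0, -0.0]
ft_force: [0.3, -0.0, -0.1]
opening: 51.1
grip_force: 0.0
```

```bash
python3 -c "
from h import *
wpick(397.9,-237.6,-4)"
```

```text
[ 396.6 -237.4] 162.1 62.8 18.9
t 39.83 pos [ 418.9 -244.2  109. ] ang 161.6 F [ 0.2 -0.5  0.8] open 51.4 | turn -0.5 shift x 1.3 y -0.3 z 113.0
```

Emit:
carry_out --deltas "1 0 20 -0.5 0.6; 0 0 30 0 0.6; 0 0 30 0 0.6; 0 0 18 0 0.6; 0 0 9 0 0.6; 0 0 4 0 0.6; 0 0 2 0 0.6; 0 0 0 0 0.6; 0 0 0 0 0.6; 0 0 0 0 0.4"

```text
time_s: 40.67
position: [418.8, -244.7, -2.7]
orientation: [0.156, 0.988, -0.001, 0.001]
ft_force: [0.8, 0.8, 0.1]
opening: 40.3
grip_force: 0.0
```

Emit:
carry_out --deltas "0 0 0 0 0.2; 0 0 0 0 0; 0 0 0 0 0; 0 0 0 0 0; 0 0 0 0 0; 0 0 -10 0 0; 0 0 -25 0 0; 0 0 -40 0 0; 0 0 -40 -7 0; 0 0 -40 -7 0"

```text
time_s: 41.5
position: [417.4, -243.3, 153.1]
orientation: [0.031, 1.0, 0.0, -0.0]
ft_force: [1.2, -1.5, -1.1]
opening: 15.4
grip_force: 58.9
```

Emit:
carry_out --deltas "0 0 -40 -7 0; 0 0 -30 -1.4 0; 0 0 -18 0 0; 0 0 -7 0 0; 0 0 0 0 0; 0 0 0 0 0; 0 0 0 0 0; 0 0 0 0 0; 0 0 0 0 0; 0 0 0 0 0"

```text
time_s: 42.33
position: [417.5, -243.6, 244.9]
orientation: [-0.039, 0.999, 0.001, -0.001]
ft_force: [-0.7, 0.2, -1.2]
opening: 15.9
grip_force: 59.0
```

```bash
python3 -c "
from h import *
place(246,8)"
```

```text
t 42.33 pos [ 417.5 -243.6  244.9] ang -175.5 F [-0.7  0.2 -1.2] open 15.9 | turn -0.0 shift x -292.4 y 223.3 z -1.1
```

Emit:
carry_out --deltas "-15 11 -1 0 0; -27 21 0 0 0; -30 23 0 0 0; -30 23 0 0 0; -30 23 0 0 0; -30 23 0 0 0; -30 23 0 0 0; -30 23 0 0 0; -26 20 0 0 0; -20 15 0 0 0"

```text
time_s: 43.17
position: [670.5, -16.1, 246.0]
orientation: [-0.04, 0.999, 0.0, -0.0]
ft_force: [0.3, 0.4, -1.6]
opening: 15.3
grip_force: 59.0
```

Emit:
carry_out --deltas "-14 11 0 0 0; -10 7 0 0 0; 0 0 0 0 0; 0 0 0 0 0; 0 0 0 0 0; 0 0 0 0 0; 0 0 0 0 0; 0 0 0 0 0; 0 0 0 0 0; 0 0 0 0 0"

```text
time_s: 44.0
position: [691.5, 0.9, 247.3]
orientation: [-0.039, 0.999, -0.0, 0.0]
ft_force: [0.2, 0.6, -0.2]
opening: 15.6
grip_force: 59.0
```

```bash
python3 -c "
from h import *
place(211,8)"
```

```text
t 44.00 pos [691.5   0.9 247.3] ang -175.5 F [ 0.2  0.6 -0.2] open 15.6 | turn -0.0 shift x -0.0 y 1.1 z 36.3
```

Emit:
carry_out --deltas "0 1 6 0 0; 0 0 8 0 0; 0 0 9 0 0; 0 0 7 0 0; 0 0 4 0 0; 0 0 2 0 0; 0 0 0 0 0; 0 0 0 0 0; 0 0 0 0 0; 0 0 0 0 0"

```text
time_s: 44.83
position: [691.9, 2.1, 211.7]
orientation: [-0.039, 0.999, -0.0, 0.001]
ft_force: [-0.0, -0.7, -1.6]
opening: 15.7
grip_force: 59.0
```

Emit:
carry_out --deltas "0 0 0 0 1; 0 0 0 0 1; 0 0 0 0 1; 0 0 0 0 1; 0 0 0 0 1; 0 0 0 0 1; 0 0 0 0 1; 0 0 -10 0 1; 0 0 -15 0 0.8; 0 0 -15 0 0.6"

```text
time_s: 45.67
position: [691.3, 2.2, 251.6]
orientation: [-0.039, 0.999, 0.0, -0.0]
ft_force: [0.3, -0.3, 0.7]
opening: 63.8
grip_force: 0.0
```

Emit:
carry_out --deltas "10 -15 -10 0 0.6; 16 -30 -10 0 0.6; 19 -35 0 0 0.6; 19 -35 0 0 0.6; 19 -35 0 0 0.6; 19 -35 0 0 0.6; 19 -35 0 0 0.6; 19 -33 0 0 0.6; 15 -22 0 0 0.6; 9 -13 0 0 0.6"

```text
time_s: 46.5
position: [548.9, -301.0, 272.1]
orientation: [-0.038, 0.999, -0.001, 0.0]
ft_force: [-0.4, 0.1, 0.3]
opening: 51.2
grip_force: 0.0
```

Emit:
carry_out --deltas "0 0 0 0 0.6; 0 0 0 0 0.6; 0 0 0 0 0.6; 0 0 0 0 0.6; 0 0 0 0 0.6; 0 0 0 0 0.6; 0 0 0 0 0.6; 0 0 0 0 0.6; 0 0 0 0 0.6; 0 0 0 0 0.6"

```text
time_s: 47.33
position: [550.6, -297.6, 271.0]
orientation: [-0.039, 0.999, 0.0, -0.0]
ft_force: [0.1, 1.1, -0.1]
opening: 51.1
grip_force: 0.0
```

```bash
python3 -c "
from h import *
plan(550,-275,0,184.5)
a=grab('wrist','w5.png')['color'];b=grab('top')['color']
cv2.imwrite('pics/p4.png',np.hstack([cv2.resize(a,(400,300)),cv2.resize(b[120:255,180:360],(400,300),interpolation=cv2.INTER_CUBIC)])[:,:,::-1])"
```

```text
t 47.33 pos [ 550.6 -297.6  271. ] ang -175.5 F [ 0.1  1.1 -0.1] open 51.1 | turn -0.0 shift x -1.2 y 22.6 z 271.0
```

View pics/p4.png

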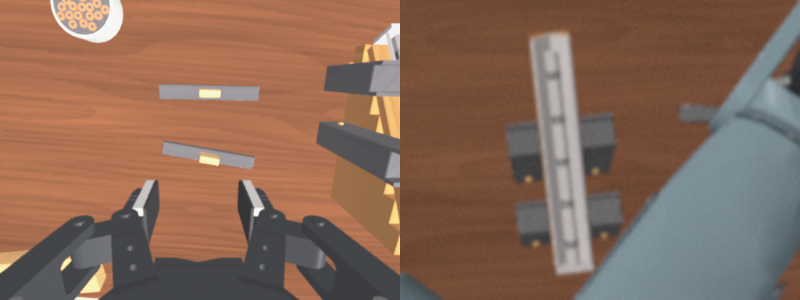

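The V holds five setters in a closed row: bands at (552,75), (557,113), (562,153), (567,198) and (572,243) in the right half, evenly spaced down to the stop. The left half shows both keeper bars with tabs up, at (209,93) and (209,157). I'll measure the bars.

```bash
cat >> h.py <<'E'
def bars():
    d=grab('wrist');hsv=cv2.cvtColor(d['color'],cv2.COLOR_RGB2HSV);C=cloud(d);r=[]
    m=(hsv[...,1]<60)&(hsv[...,2]<170)&(C[...,2]<30)&(C[...,2]>-10)
    tab=(hsv[...,2]>200)&(hsv[...,1]>50)&(C[...,2]>22)&(C[...,2]<50)
    m=cv2.morphologyEx((m|tab).astype(np.uint8),cv2.MORPH_CLOSE,np.ones((5,5)))
    for b in blobs(m,700,20000):
        px=np.argwhere(b)[:,::-1];c,a,L,W=axis(onplane(d,px,10))
        if 140<L<200 and W<60:
            t=C[b&tab&(C[...,2]>33)];tc,ta,tL,tW=axis(t)
            print('bar',c.round(1),'ang %.1f L %.1f W %.1f'%(a,L,W),'tab top',tc.round(1),len(t),'%.1f %.1f %.1f z %.1f'%(ta,tL,tW,np.median(t[:,2])))
E
python3 -c "
from h import *
bars()"
```

```text
bar [ 500.6 -283.5] ang 93.3 L 169.8 W 24.0 tab top [ 500.7 -283.4] 136 94.8 32.3 11.1 z 38.2
bar [ 613.9 -274. ] ang 84.1 L 169.5 W 29.6 tab top [ 613.  -274.1] 139 84.9 33.8 12.2 z 37.9
```

```bash
python3 -c "
from h import *
plan(500.7,-283.4,60,94)"
```

```text
t 47.48 pos [ 550.5 -297.8  271.1] ang -175.5 F [-0.2 -0.5  0.7] open 51.4 | turn 90.5 shift x 17.8 y -48.7 z 211.1
```

Emit:
carry_out --deltas "0 0 0 7 0.6; 0 0 0 7 0.6; 0 0 0 7 0.6; 0 0 0 7 0.6; 0 0 0 7 0.6; 0 0 0 7 0.6; 0 0 0 7 0.6; 0 0 0 7 0.6; 0 0 0 7 0.6; 0 0 0 7 0.6"

```text
time_s: 48.32
position: [550.5, -297.8, 271.1]
orientation: [0.544, 0.839, 0.0, 0.0]
ft_force: [-0.2, 0.6, 0.1]
opening: 51.0
grip_force: 0.0
```

Emit:
carry_out --deltas "0 0 0 7 0.6; 0 0 0 7 0.6; 0 0 0 6.5 0.6; 3 -10 15 0 0.6; 4 -15 30 0 0.6; 4 -15 30 0 0.6; 3 -10 30 0 0.6; 0 0 30 0 0.6; 0 0 20 0 0.6; 0 0 10 0 0.6"

```text
time_s: 49.15
position: [497.9, -286.0, 102.9]
orientation: [0.682, 0.731, -0.0, -0.002]
ft_force: [0.0, 0.3, 0.3]
opening: 50.9
grip_force: 0.0
```

Emit:
carry_out --deltas "0 0 0 0 0.6; 0 0 0 0 0.6; 0 0 0 0 0.6; 0 0 0 0 0.6; 0 0 0 0 0.6; 0 0 0 0 0.6; 0 0 0 0 0.6; 0 0 0 0 0.6; 0 0 0 0 0.6; 0 0 0 0 0.6"

```text
time_s: 49.98
position: [499.7, -287.2, 106.1]
orientation: [0.682, 0.731, -0.0, -0.0]
ft_force: [0.1, -0.2, 0.4]
opening: 51.3
grip_force: 0.0
```

```bash
python3 -c "
from h import *
plan(500.7,-283.4,8,94);bars()"
```

```text
t 49.98 pos [ 499.7 -287.2  106.1] ang 94.0 F [ 0.1 -0.2  0.4] open 51.3 | turn -0.0 shift x 3.7 y 1.3 z 98.1
bar [ 616.2 -274.2] ang 84.2 L 169.5 W 37.1 tab top [ 612.3 -273.8] 754 83.2 33.7 12.7 z 38.2
bar [ 500.9 -283.6] ang 93.3 L 169.8 W 23.5 tab top [ 500.6 -283.2] 676 93.0 33.4 12.0 z 38.3
```

Emit:
carry_out --deltas "2 1 15 0.8 0.6; 2 0 25 0 0.6; 0 0 25 0 0.6; 0 0 18 0 0.6; 0 0 9 0 0.6; 0 0 4 0 0.6; 0 0 2 0 0.6; 0 0 0 0 0.6; 0 0 0 0 0.5; 0 0 0 0 0.3" --squeeze 80

```text
time_s: 50.87
position: [501.2, -283.9, 9.4]
orientation: [0.687, 0.726, 0.0, 0.001]
ft_force: [0.1, 0.1, 0.4]
opening: 31.7
grip_force: 0.0
```

Emit:
carry_out --deltas "0 0 0 0 0.1; 0 0 0 0 0; 0 0 0 0 0; 0 0 0 0 0; 0 0 0 0 0; 0 0 0 0 0; 0 0 0 0 0; 0 0 0 0 0; 0 0 0 0 0; 0 0 0 0 0"

```text
time_s: 51.7
position: [501.0, -283.7, 9.1]
orientation: [0.687, 0.726, -0.0, 0.001]
ft_force: [-1.8, 0.4, 6.2]
opening: 10.5
grip_force: 79.3
```

```bash
python3 -c "
from h import *
plan(457.6,-15.7,215,94.5)"
```

```text
t 51.70 pos [ 501.  -283.7    9.1] ang 93.2 F [-1.8  0.4  6.2] open 10.5 | turn -1.3 shift x 270.6 y -22.2 z -205.9
```

Emit:
carry_out --deltas "0 0 -8 0 0; 0 0 -20 0 0; 0 0 -30 -1.3 0; 0 0 -36 0 0; 0 0 -36 0 0; 0 0 -36 0 0; 0 0 -25 0 0; 0 0 -12 0 0; 0 0 -4 0 0; 0 0 0 0 0"

```text
time_s: 52.53
position: [500.3, -283.1, 214.9]
orientation: [0.679, 0.734, -0.0, 0.0]
ft_force: [0.5, -0.7, -2.7]
opening: 10.5
grip_force: 78.4
```

Emit:
carry_out --deltas "12 -1 0 0 0; 25 -2 0 0 0; 35 -3 0 0 0; 38 -3 0 0 0; 38 -3 0 0 0; 38 -3 0 0 0; 34 -3 0 0 0; 26 -2 0 0 0; 16 -1 0 0 0; 8 -1 0 0 0"

```text
time_s: 53.37
position: [455.0, -12.6, 212.5]
orientation: [0.678, 0.735, -0.001, -0.002]
ft_force: [-0.0, -0.2, -3.2]
opening: 10.4
grip_force: 78.3
```

Emit:
carry_out --deltas "0 0 0 0 0; 0 0 0 0 0; 0 0 0 0 0; 0 0 0 0 0; 0 0 0 0 0; 0 0 0 0 0; 0 0 0 0 0; 0 0 0 0 0; 0 0 0 0 0; 0 0 0 0 0"

```text
time_s: 54.2
position: [457.4, -15.8, 215.1]
orientation: [0.679, 0.734, 0.0, 0.0]
ft_force: [0.6, -0.3, -3.6]
opening: 10.4
grip_force: 78.3
```

```bash
python3 -c "
from h import *
plan(457.6,-15.7,124,94.5)
d=grab('wrist','w6.png')
P=np.array(d['pose']);w=np.linalg.inv(P)
for sx in(-21,21,):
  for sy in(27,71):
    f=F;n=np.array([-F[1],F[0]]);p=np.array([457.6,-15.7])+sx*f+sy*n
    q=w@np.r_[p,129,1];q2=q[:2]/q[2];q2=q2*(1+d['k1']*(q2@q2));print(sx,sy,(d['K']@np.r_[q2,1]).round(0)[:2])"
```

```text
t 54.20 pos [457.4 -15.8 215.1] ang 94.5 F [ 0.6 -0.3 -3.6] open 10.4 | turn -0.0 shift x 0.1 y 0.2 z 91.1
-21 27 [227. 159.]
-21 71 [225. 101.]
21 27 [280. 159.]
21 71 [281. 101.]
```

View pics/w6.png

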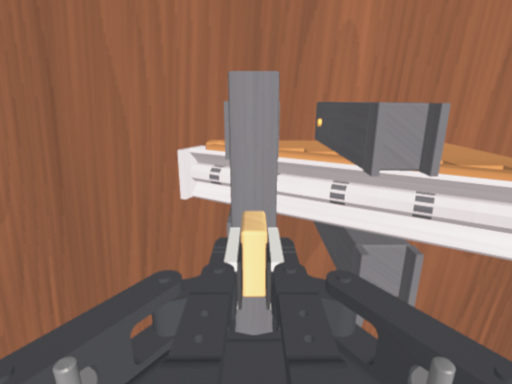

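Predicted post edges (columns 225 and 281, rows 101-159) match the visible cheek edges at about 226 and 279, so the bar is centred over the low saddles. Lowering.

Emit:
carry_out --deltas "0 0 10 0 0; 0 0 15 0 0; 0 0 15 0 0; 0 0 13 0 0; 0 0 10 0 0; 0 0 7 0 0; 0 0 4 0 0; 0 0 2 0 0; 0 0 1 0 0; 0 0 0 0 0"

```text
time_s: 55.08
position: [457.7, -15.8, 138.4]
orientation: [0.679, 0.734, 0.0, 0.0]
ft_force: [0.5, 0.1, -3.5]
opening: 10.3
grip_force: 78.4
```

Emit:
carry_out --deltas "0 0 0 0 0; 0 0 2 0 0; 0 0 2 0 0; 0 0 2 0 0; 0 0 2 0 0; 0 0 2 0 0; 0 0 1 0 0; 0 0 0 0 0; 0 0 0 0 0; 0 0 0 0 0"

```text
time_s: 55.92
position: [457.5, -15.7, 127.1]
orientation: [0.679, 0.734, 0.0, 0.0]
ft_force: [0.2, 0.6, -2.2]
opening: 10.5
grip_force: 78.4
```

```bash
python3 -c "
from h import *
plan(457.6,-15.7,124,94.5)"
```

```text
t 55.92 pos [457.5 -15.7 127.1] ang 94.5 F [ 0.2  0.6 -2.2] open 10.5 | turn -0.0 shift x 0.0 y 0.1 z 3.1
```

Emit:
carry_out --deltas "0 0 1 0 0; 0 0 0 0 0; 0 0 1 0 0; 0 0 0 0 0; 0 0 1 0 0; 0 0 0 0 0; 0 0 0 0 0; 0 0 0 0 0; 0 0 0 0 0; 0 0 0 0 0"

```text
time_s: 56.75
position: [457.5, -15.7, 124.1]
orientation: [0.679, 0.734, 0.0, 0.0]
ft_force: [-0.3, 0.3, -2.5]
opening: 10.5
grip_force: 78.3
```

Emit:
carry_out --deltas "0 0 0 0 0.2; 0 0 0 0 0.3; 0 0 0 0 0.4; 0 0 0 0 0.5; 0 0 0 0 0.5; 0 0 0 0 0.5; 0 0 -5 0 0.5; 0 0 -20 0 0.5; 0 0 -30 0 0.5; 0 0 -35 0 0.5"

```text
time_s: 57.58
position: [456.0, -15.3, 213.9]
orientation: [0.679, 0.734, -0.001, -0.002]
ft_force: [0.9, -0.5, -0.0]
opening: 42.7
grip_force: 0.0
```

Emit:
carry_out --deltas "0 0 -30 0 0.5; 0 0 -20 0 0.6; 0 0 -10 0 0.6; 0 0 0 0 0.6; 0 0 0 0 0.6; 0 0 0 0 0.6; 0 0 0 0 0.6; 0 0 0 0 0.6; 0 0 0 0 0.6; 0 0 0 0 0.6"

```text
time_s: 58.42
position: [457.2, -15.7, 273.4]
orientation: [0.679, 0.734, -0.0, -0.001]
ft_force: [0.0, 0.1, -0.5]
opening: 51.3
grip_force: 0.0
```

```bash
cat >> h.py <<'E'
def placed(z0):
    d=grab('wrist');hsv=cv2.cvtColor(d['color'],cv2.COLOR_RGB2HSV);C=cloud(d)
    t=C[(hsv[...,2]>170)&(hsv[...,1]>50)&(np.abs(C[...,2]-z0-38)<6)&(d['range_z']>0)]
    print('tab',len(t),*[np.round(v,1) for v in axis(t)],'z',np.median(t[:,2]))
    return d,C
E
python3 -c "
from h import *
d,C=placed(115);cv2.imwrite('pics/w7.png',d['color'][:,:,::-1])
m=(np.abs(C[...,2]-125)<5);hsv=cv2.cvtColor(d['color'],cv2.COLOR_RGB2HSV)
b=C[m&(hsv[...,1]<60)&(hsv[...,2]<170)&(np.hypot(C[...,0]-457.6,C[...,1]+15.7)<100)]
print(len(b),np.polyfit(b[:,1],b[:,2],1),np.median(b[:,2]));
plan(612.8,-274,60,84)"
```

```text
tab 746 [562.8  10.1] 13.6 232.2 33.7 z 153.32613532314016
4222 [1.28285211e-04 1.26029216e+02] 125.68917829667731
t 58.47 pos [457.2 -15.7 273.6] ang 94.5 F [ 0.1 -0.1  1.1] open 51.3 | turn 10.5 shift x -240.6 y 181.7 z 213.6
```

View pics/w7.png

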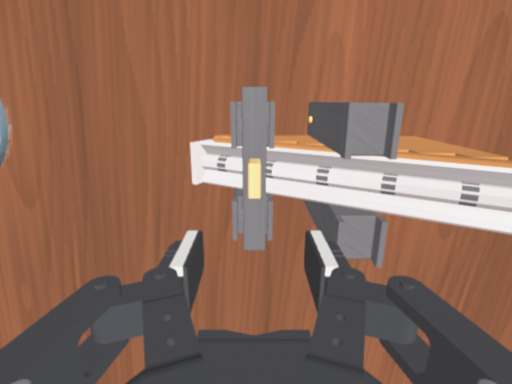

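The bar is seated level between the cheeks: tab at (254,177), top at z≈125.7. Now the second bar.

Emit:
carry_out --deltas "0 0 0 5.3 0.6; 0 0 0 5.2 0.6; -14 11 0 0 0.6; -26 20 0 0 0.6; -31 23 0 0 0.6; -31 23 0 0 0.6; -31 23 0 0 0.6; -31 23 0 0 0.6; -31 23 10 0 0.6; -22 17 25 0 0.6"

```text
time_s: 59.3
position: [599.7, -253.0, 242.4]
orientation: [0.744, 0.669, 0.001, 0.004]
ft_force: [-0.7, -0.9, 0.3]
opening: 51.3
grip_force: 0.0
```

Emit:
carry_out --deltas "-15 12 30 0 0.6; -9 7 35 0 0.6; 0 0 35 0 0.6; 0 0 22 0 0.6; 0 0 10 0 0.6; 0 0 0 0 0.6; 0 0 0 0 0.6; 0 0 0 0 0.6; 0 0 0 0 0.6; 0 0 0 0 0.6"

```text
time_s: 60.13
position: [614.3, -275.1, 109.4]
orientation: [0.743, 0.669, 0.0, 0.002]
ft_force: [-0.1, -0.2, -0.3]
opening: 51.2
grip_force: 0.0
```

Emit:
carry_out --deltas "0 0 0 0 0.6; 0 0 0 0 0.6; 0 0 0 0 0.6; 0 0 0 0 0.6; 0 0 0 0 0.6; 0 0 0 0 0.6; 0 0 0 0 0.6; 0 0 0 0 0.6; 0 0 0 0 0.6; 0 0 0 0 0.6"

```text
time_s: 60.97
position: [613.1, -274.5, 107.0]
orientation: [0.743, 0.669, -0.0, -0.0]
ft_force: [0.4, 0.3, -0.5]
opening: 51.1
grip_force: 0.0
```

```bash
python3 -c "
from h import *
plan(612.8,-274,9,84);bars()"
```

```text
t 60.97 pos [ 613.1 -274.5  107. ] ang 84.0 F [ 0.4  0.3 -0.5] open 51.1 | turn -0.0 shift x 0.5 y -0.4 z 98.0
bar [ 612.9 -274. ] ang 84.1 L 168.8 W 23.9 tab top [ 612.7 -273.9] 573 84.3 33.9 11.6 z 38.3
```

Emit:
carry_out --deltas "1 0 15 0 0.6; 0 0 25 0 0.6; 0 0 25 0 0.6; 0 0 18 0 0.6; 0 0 9 0 0.6; 0 0 4 0 0.6; 0 0 2 0 0.6; 0 0 0 0 0.6; 0 0 0 0 0.5; 0 0 0 0 0.3"

```text
time_s: 61.85
position: [614.2, -274.1, 10.6]
orientation: [0.743, 0.669, 0.0, 0.001]
ft_force: [0.6, -0.7, -0.2]
opening: 32.3
grip_force: 0.0
```

Emit:
carry_out --deltas "0 0 0 0 0.1; 0 0 0 0 0; 0 0 0 0 0; 0 0 0 0 0; 0 0 0 0 0; 0 0 0 0 0; 0 0 0 0 0; 0 0 0 0 0; 0 0 0 0 0; 0 0 0 0 0"

```text
time_s: 62.68
position: [613.9, -273.9, 10.2]
orientation: [0.743, 0.669, 0.0, 0.001]
ft_force: [-2.0, 1.1, 6.6]
opening: 10.2
grip_force: 79.8
```

```bash
python3 -c "
from h import *
plan(552.3,-8.6,270,94.5)"
```

```text
t 62.68 pos [ 613.9 -273.9   10.2] ang 84.0 F [-2.   1.1  6.6] open 10.2 | turn -10.5 shift x 269.3 y -40.6 z -259.8
```

Emit:
carry_out --deltas "0 0 -8 0 0; 0 0 -20 0 0; 0 0 -32 0 0; 0 0 -39 -5.3 0; 0 0 -39 -5.2 0; 0 0 -39 0 0; 0 0 -38 0 0; 0 0 -25 0 0; 0 0 -15 0 0; 0 0 -5 0 0"

```text
time_s: 63.52
position: [614.2, -274.0, 273.0]
orientation: [0.679, 0.734, 0.0, 0.003]
ft_force: [0.7, 0.3, -2.9]
opening: 10.1
grip_force: 78.7
```

Emit:
carry_out --deltas "12 -2 0 0 0; 25 -4 0 0 0; 35 -5 0 0 0; 38 -6 0 0 0; 38 -6 0 0 0; 38 -6 0 0 0; 33 -5 0 0 0; 26 -4 0 0 0; 16 -2 0 0 0; 8 -1 0 0 0"

```text
time_s: 64.35
position: [549.0, -5.1, 266.6]
orientation: [0.678, 0.735, -0.001, -0.002]
ft_force: [0.9, 0.4, -3.7]
opening: 9.8
grip_force: 78.7
```

Emit:
carry_out --deltas "0 0 0 0 0; 0 0 0 0 0; 0 0 0 0 0; 0 0 0 0 0; 0 0 0 0 0; 0 0 0 0 0; 0 0 0 0 0; 0 0 0 0 0; 0 0 0 0 0; 0 0 0 0 0"

```text
time_s: 65.18
position: [551.3, -8.6, 269.1]
orientation: [0.679, 0.734, -0.0, -0.0]
ft_force: [1.0, -0.6, -3.1]
opening: 10.6
grip_force: 78.7
```

```bash
python3 -c "
from h import *
plan(552.3,-8.6,180,94.5)
d=grab('wrist','w8.png')
P=np.array(d['pose']);w=np.linalg.inv(P)
for sx in(-21,21,):
  for sy in(27,71):
    n=np.array([-F[1],F[0]]);p=np.array([552.3,-8.6])+sx*F+sy*n
    q=w@np.r_[p,184,1];q2=q[:2]/q[2];q2=q2*(1+d['k1']*(q2@q2));print(sx,sy,(d['K']@np.r_[q2,1]).round(0)[:2])"
```

```text
t 65.18 pos [551.3  -8.6 269.1] ang 94.5 F [ 1.  -0.6 -3.1] open 10.6 | turn -0.0 shift x -0.1 y 1.0 z 89.1
-21 27 [228. 160.]
-21 71 [226. 102.]
21 27 [281. 160.]
21 71 [282. 102.]
```

View pics/w8.png

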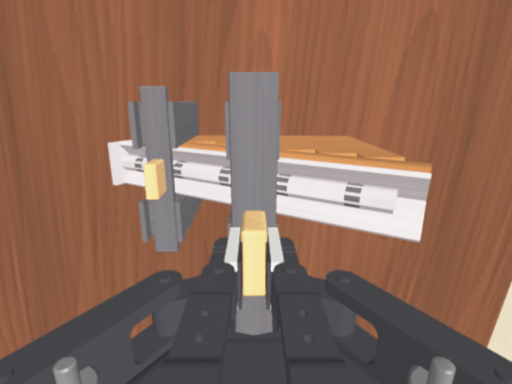

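Cheek edges appear at columns 227 and 280, against a prediction of 226 and 282, so the bar is centred within 1 mm. The first bar sits well in the low saddles and all five setters are in the fold. Lowering.

Emit:
carry_out --deltas "0 0.4 10 0 0; 0 0 15 0 0; 0 0 15 0 0; 0 0 13 0 0; 0 0 10 0 0; 0 0 7 0 0; 0 0 4 0 0; 0 0 2 0 0; 0 0 0 0 0; 0 0 0 0 0"

```text
time_s: 66.07
position: [552.2, -8.6, 193.6]
orientation: [0.679, 0.734, 0.0, 0.0]
ft_force: [0.4, 0.9, -3.4]
opening: 10.2
grip_force: 78.7
```

Emit:
carry_out --deltas "0 0 2 0 0; 0 0 2 0 0; 0 0 2 0 0; 0 0 2 0 0; 0 0 1 0 0; 0 0 1 0 0; 0 0 1 0 0; 0 0 0 0 0; 0 0 0 0 0; 0 0 0 0 0"

```text
time_s: 66.9
position: [551.8, -8.5, 182.1]
orientation: [0.679, 0.734, 0.0, 0.0]
ft_force: [-0.2, 0.1, -2.5]
opening: 10.2
grip_force: 78.7
```

```bash
python3 -c "
from h import *
plan(552,-8.6,180,94.5)"
```

```text
t 66.90 pos [551.8  -8.5 182.1] ang 94.5 F [-0.2  0.1 -2.5] open 10.2 | turn -0.0 shift x -0.1 y 0.2 z 2.1
```

Emit:
carry_out --deltas "0 0 1 0 0; 0 0 0 0 0; 0 0 1 0 0; 0 0 0 0 0; 0 0 0 0 0; 0 0 0 0 0; 0 0 0 0 0.2; 0 0 0 0 0.3; 0 0 0 0 0.4; 0 0 0 0 0.5"

```text
time_s: 67.73
position: [552.0, -8.6, 180.4]
orientation: [0.679, 0.734, 0.0, 0.0]
ft_force: [1.0, -0.0, -0.7]
opening: 42.4
grip_force: 0.0
```

Emit:
carry_out --deltas "0 0 0 0 0.5; 0 0 0 0 0.5; 0 0 0 0 0.5; 0 0 -5 0 0.5; 0 0 -20 0 0.5; 0 0 -30 0 0.5; 0 0 -30 0 0.5; 0 0 -30 0 0.5; 0 0 -15 0 0.5; 0 0 -5 0 0.5"

```text
time_s: 68.57
position: [553.3, -8.8, 319.4]
orientation: [0.679, 0.734, 0.002, 0.003]
ft_force: [-0.1, 0.5, -0.3]
opening: 42.6
grip_force: 0.0
```

Emit:
carry_out --deltas "-20 0 0 0 0.5; -35 0 0 0 0.5; -35 0 0 0 0.5; -35 0 0 0 0.5; -35 0 0 0 0.5; -35 0 0 0 0.5; -35 0 0 0 0.5; -25 0 0 0 0.5; -15 0 0 0 0.5; 0 0 0 0 0.5"

```text
time_s: 69.4
position: [572.1, -280.4, 313.4]
orientation: [0.68, 0.733, -0.0, -0.001]
ft_force: [-0.7, 0.4, -0.1]
opening: 43.1
grip_force: 0.0
```

```bash
python3 -c "
from h import *
b=grab('top');a=grab('scene')['color'];C=cloud(b)
for x,y,z in((457.6,-15.7,115),(552,-8.6,170)):
    t=C[(np.hypot(C[...,0]-x,C[...,1]-y)<25)&(C[...,2]>z+30)&(C[...,2]<z+45)];print(len(t),t.mean(0))
cv2.imwrite('pics/p5.png',np.hstack([cv2.resize(a[150:270,190:350],(400,300),interpolation=cv2.INTER_CUBIC),cv2.resize(b['color'][120:255,170:350],(400,300),interpolation=cv2.INTER_CUBIC)])[:,:,::-1]);print(ctrl.get_state()['position'])"
```

```text
50 [458.8079646  -17.01961399 153.23805192]
53 [552.69653529  -9.50861198 208.70068915]
[ 572.53628105 -277.08884519  314.07804359]
```

View pics/p5.png

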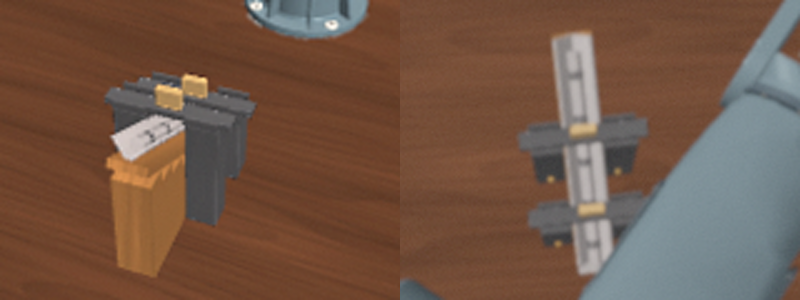

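Both bars are seated square, with tab tops at 153.2 and 208.7 mm against 153 and 208 expected. The setter row is still in the fold, and the arm is clear. Handing in.

```bash
python3 -c "
from cell import ctrl
print(ctrl.close_job())"
```

```text
the job is handed in; nothing more can be done
None
```

I handed the job in after about 70 s; no verdict came back. In the last pictures all five setters lie in one closed row against the stop, both keeper bars sit tabs up in their saddles, and the arm is clear; I never moved near the tin or the die.

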